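Seat the blender's battery pack in its charger

ROBOT

A 6-joint arm with a two-finger parallel gripper is mounted at the origin on the work surface. World frame = base frame: x ahead of the robot, y to its left, z up, the work surface at z = 0. Lengths are in mm, angles in degrees, forces in N, time in s.
With the tool pointing down it reaches from about 250 to 725 mm from the base axis. Payload 4 kg.
Tool frame: the origin (TCP) lies on the centre line of the jaws, within the pads' length; the fingertips stand 17 mm ahead of it and the grasp point (between the pads) lies 2 mm behind it; z points along the fingers, y is the direction in which the jaws open and shut (so a half turn about z gives the same grasp; the last joint's range is limited). The gripper opens to 85 mm and grips with 20 to 120 N. Pads are 22 mm wide; open, the fingers measure 114 mm over their backs; the gripper's body (76 mm by 85 mm) begins 54 mm behind the grasp point. The pads swing forward as they close: fully open they stand 13 mm farther back than shut.
Start: joints at [-74.198, 13.785, 0.286, 76.501, 0, 90], TCP at [136.156, -481.104, 226.606] pointing down, gripper open.
Joint ranges: [-155.79, 155.79], [-60.16, 107.12], [-62.33, 73.08], [-114, 123.19], [-81.49, 82.49], [-180, 180]. Speed limits (degrees/s): [159.86, 159.86, 180, 180, 180, 180].

INTERFACE

Orientations are given as [roll, pitch, yaw] about the fixed x, y, z axes, in that order (R = Rz(yaw) Ry(pitch) Rx(roll)).
In Python, from plant import monitor, vision, order gives the robot as it stands. The module is installed in compiled form; this text tells all that it offers.
- The arm moves only by the tool drive_tool, never from a script. Its argument "moves" is a list of rows, each an object of numbers: "dx", "dy", "dz": the shift along the tool's x, y, z as a fraction of full scale; "ax", "ay", "az": the turn, a rotation vector about the tool's x, y, z as a fraction of full scale; "hand": the opening, from -1 (shut) to 1 (fully open). In form: [{"dx": .., "dy": .., "dz": .., "ax": .., "ay": .., "az": .., "hand": ..}, ...]. A call has 1 to 10 rows; each row shifts and turns the pose as measured when the row begins, along the tool's axes as they then stand; what a row does not reach is not made up. Full scale, the value 1, is 0.05 m for a shift and 90 degrees for a turn. A row lasts 1/12 s, in which the tool goes at most 41.7 mm and 7.16 degrees, less where a joint would pass 70% of its speed; a pose out of reach is approached as far as the arm can. A call with a number of a shift or a turn outside -1 to 1 is refused whole. A call with a gripper value outside its range is refused whole. The fingers move at their own pace and stop on an object; the grip force is fixed at half the most. Time passes only in rows, so rows that do not move let the fingers close. It gives the time, the measured TCP pose, the force and the opening at its end, in the units of the state.
- monitor.get_state(): the state, without advancing time (a new reading comes with each control period).
- vision.read_camera(name): name is "scene" or "top"; returns a dict with "img" (480x640x3 uint8, red, green, blue), "vfov" (degrees; the focal length in pixels is half the picture's height over the tangent of half this angle, whatever the lens; pixels are square), "cx", "cy" (the principal point, pixels), "cam_to_world" (4x4, takes a point from camera to world coordinates). Camera axes: x right, y down, z forward; pixel columns grow to the right and rows downward; lengths in mm; the calibration is good to about 2 mm. A picture is of the moment at which its call begins. There is no depth.
- order.sign_off(): hands the job in, once; it reports no verdict.
The state is a dict: "clock": time; "joint_pos": joint angles; "dq": joint speeds; "effort": joint torques, N m; "tcp_pos": TCP position; "tcp_rot": TCP orientation; "ft_force": force on the tool from outside, world axes, zero at the start; "wrist_torque": the same for the moment, N m; "grip_width": opening from 0.0 (shut) to 1.0 (fully open).
Only numpy, scipy, OpenCV 4.12 (cv2) and the standard library are available. Lean on these libraries where they do the work, as an engineer would, in place of code of your own. Each camera call takes 0.05 s, during which the arm holds its last target.

TASK

Put the long battery pack on the charger in the steel tray: tip it toe first under the lip of the bay, push it back against the sprung contacts, then rock the tail down past the catch until the pack lies flat and fully home, and let go. Feel your way without forcing pack or charger, and leave the other things on the counter where they are.

Things in the scene. Friction and masses are not known exactly. Their poses are not given: they have to be found in the camera images.
- pack: the long battery pack, a dark grey brick 99 x 46 x 42 mm (x, y, z), about 0.42 kg, edges rounded. Origin on its underside: the body's end faces are at x = -45 and +41 mm. A toe sticks out 9 mm at the foot of the -x end (34 mm wide, 10 mm high, front at x = -54 mm), a heel 4 mm at the foot of the +x end (full width, 11.5 mm high, to x = +45 mm). The brick 34 mm shorter is not wanted
- bay (a point): centre of the bay floor, 24 mm above the tray's underside, were the charger in mid-tray (true place up to 7 mm off in x, 4 mm in y). Bay 47.6 mm wide. Side cheeks 16 mm (lip end) and 14 mm (tail end) above the floor, with flares sloping outwards to 20 mm; cut down to 6 mm for fingers from x = -19.5 to +17.5 mm. The seated pack's origin is at its true centre
- toe (a point): bottom front edge of the pack's toe, middle
- tail (a point): bottom edge of the pack's heel, middle of its end face
- short_pack: bystander: the short dark grey battery pack, 65 x 46 x 42 mm with the same toe and heel; origin on its underside, 28 mm from the heel end
- shaker: bystander: pale see-through seasoning jar with a steel cap, 56 mm across, 125 mm high; origin centre of its underside
- thermometer: bystander: white probe thermometer lying flat, body 95 x 34 x 18 mm, probe 90 mm towards its +x; origin centre of the body's underside
- lip (a point): mid lower edge of the lip at the bay's -x end, for a charger in mid-tray: 50.5 mm from the bay centre, 12 mm above the bay floor; 3.6 mm thick. The toe goes under it: the pack cannot go in flat from above. Under it sprung contacts: face 51 mm from the bay centre when free (2.4 N starts it), 54 mm behind the seated pack (6 N), hard stop 57 mm (9.6 N)
- catch_nose (a point): tip of the sprung catch at the bay's +x end, for a charger in mid-tray: 42 mm from the bay centre, underside 13.2 mm above the floor, ramp and tab to 20.5 mm. The heel pressed down drives it back (3 N, then 1 N per mm); it snaps over. Tail wall below: 45 mm from centre, 12 mm high; the pack rests on it. Contact forces of pack on charger must not add up to over 45 N
- tray: shallow steel tray fixed to the counter, 200 x 126 mm, 14 mm high, origin centre of its underside. In it stands the light grey charger, 170 x 100 mm, stuck down square to the tray but not quite in the middle: up to 7 mm off along the tray's x and 4 mm along y, where exactly is not measured. Its dark bay runs along x; the seated pack has its axes along the tray's, toe at -x
Mind the look-alikes: they are no part of the job. Leave any pink look-alike of the tray alone.

How it is judged:
By the outcome, as a careful person would: the job done as asked, in the order asked, and still so for the second after the job is handed in, with the robot touching nothing.
It also fails if it takes over 61 s, if anything falls off the work surface, if the arm or the gripper's body presses on something with over 40 N, if the wrist force passes 120 N, or if a joint passes its speed limit or range.

## Working session

There is one attempt and no reset: what is moved stays moved. The work goes in short steps, Python scripts to look and compute and a tool call to move; the robot and the scene stay as the last step left them, time stands still between calls to the robot, and variables do not carry over. Pictures are saved under pics/ and viewed, and the job is handed in when it is done.

Besides the shell and the picture viewer there is one more tool, called after "Emit:" as name(argument=value, ...) on one line, values as JSON. drive_tool: Moves the arm, as the interface text tells. Its arguments: {"type":"object","properties":{"moves":{"type":"array"}},"required":["moves"]}

```bash
mkdir -p pics
cat > h.py <<'E'
import numpy as np, cv2
from plant import monitor, vision, order
def snap(n,tag):
    c=vision.read_camera(n); cv2.imwrite(f'pics/{tag}.png',c['img'][:,:,::-1])
    np.savez(f'{tag}.npz',**{k:np.array(v) for k,v in c.items()}); return c
def load(tag): 
    d=np.load(f'{tag}.npz'); return {k:d[k] for k in d.files}
def ray(c,u,v):
    f=c['img'].shape[0]/2/np.tan(np.radians(float(c['vfov']))/2)
    d=np.array([(u-c['cx'])/f,(v-c['cy'])/f,1]); T=c['cam_to_world']; return T[:3,3],T[:3,:3]@d
def atz(c,u,v,z):
    o,d=ray(c,u,v); return o+d*(z-o[2])/d[2]
def proj(c,p):
    f=c['img'].shape[0]/2/np.tan(np.radians(float(c['vfov']))/2)
    T=c['cam_to_world']; q=T[:3,:3].T@(np.array(p,float)-T[:3,3]); return np.array([f*q[0]/q[2]+c['cx'],f*q[1]/q[2]+c['cy']])
def crop(tag,out,x0,y0,x1,y1,s):
    im=cv2.imread(f'pics/{tag}.png')[y0:y1,x0:x1]; cv2.imwrite(f'pics/{out}.png',cv2.resize(im,None,fx=s,fy=s,interpolation=cv2.INTER_CUBIC))
E
python3 - <<'E'
from h import *
for n in('scene','top'):
    c=snap(n,n+'0'); print(n,c['vfov'],c['cx'],c['cy'],np.round(c['cam_to_world'],3).tolist(),{k:c[k] for k in c if k not in('img','vfov','cx','cy','cam_to_world')})
print(monitor.get_state())
E
```

```text
scene 51.33544703840369 325.04335972189233 244.0546433014284 [[-0.26, 0.765, -0.589, 1107.345], [0.965, 0.194, -0.174, 84.316], [-0.019, -0.614, -0.789, 756.477], [0.0, 0.0, 0.0, 1.0]] {}
top 48.165195223542945 325.4699572674607 234.15584769204204 [[-0.034, -0.974, 0.222, 416.408], [-0.999, 0.034, -0.003, -64.992], [-0.004, -0.222, -0.975, 861.646], [0.0, 0.0, 0.0, 1.0]] {}
{'clock': 0.1, 'joint_pos': array([-7.41966458e+01,  1.38288159e+01,  2.19529995e-01,  7.65016968e+01,
       -4.89500212e-04,  9.00009363e+01]), 'dq': array([ 0.10826285, -0.08023247,  0.24211062, -0.00618718, -0.07474254,
       -0.00064833]), 'effort': array([-3.72729892e-04, -3.73136795e+01,  2.53010076e+01,  1.08301305e-02,
       -1.70179067e-05,  1.45920797e-05]), 'tcp_pos': array([ 136.00477458, -480.53297801,  225.78117493]), 'tcp_rot': array([-1.79889017e+02,  4.91312874e-04,  1.58024189e+01]), 'ft_force': array([0.50524954, 0.22522483, 0.11913428]), 'wrist_torque': array([ 0.00204575, -0.01538618,  0.00462379]), 'grip_width': 1.0013359684441798}
```

View pics/scene0.png

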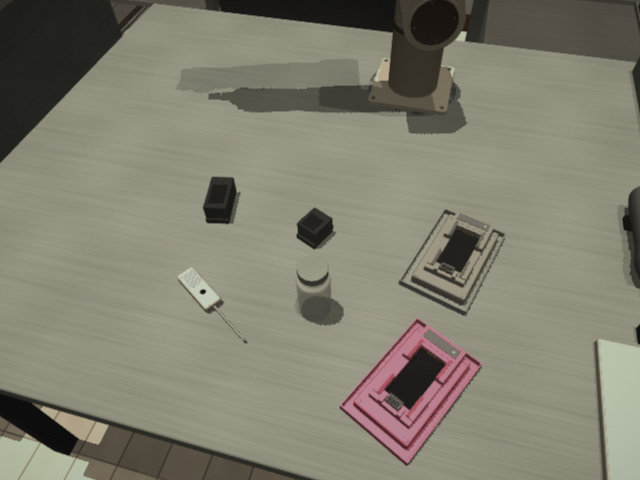

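View pics/top0.png

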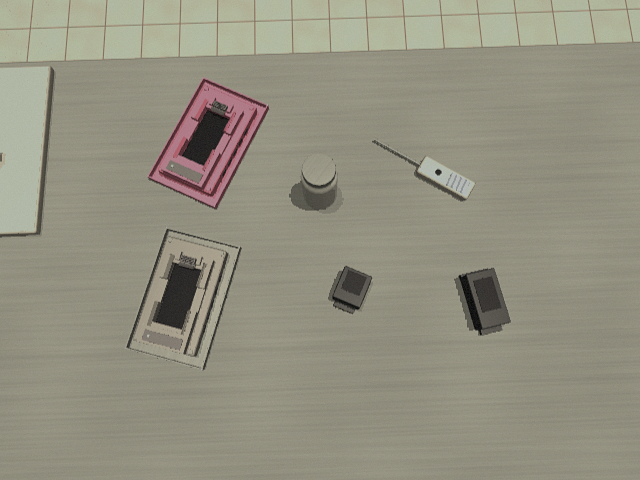

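Candidates seen in the pictures:
- Long pack: top (485,300), scene (220,200).
- Short pack: top (352,288), scene (315,227). Not wanted.
- Steel tray with charger: top (184,299), scene (455,260).
- Pink look-alike of the tray: top (209,143). Leave alone.

I'll check the choice in close crops.

Run:
```python
from h import *
crop('top0','t_pack',440,250,530,350,6)
crop('top0','t_tray',115,220,255,380,4)
crop('top0','t_tray2',120,240,220,360,5)
crop('scene0','s_pack',190,165,250,235,8)
crop('scene0','s_tray',390,200,515,320,5)
```

```text
(no output)
```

View pics/t_pack.png

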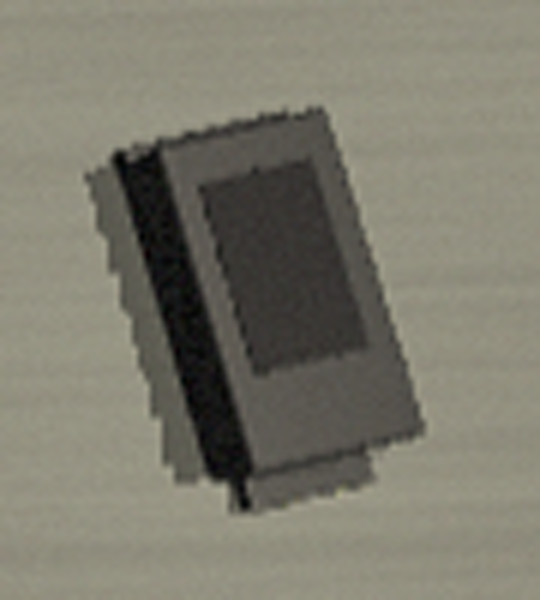

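View pics/t_tray.png

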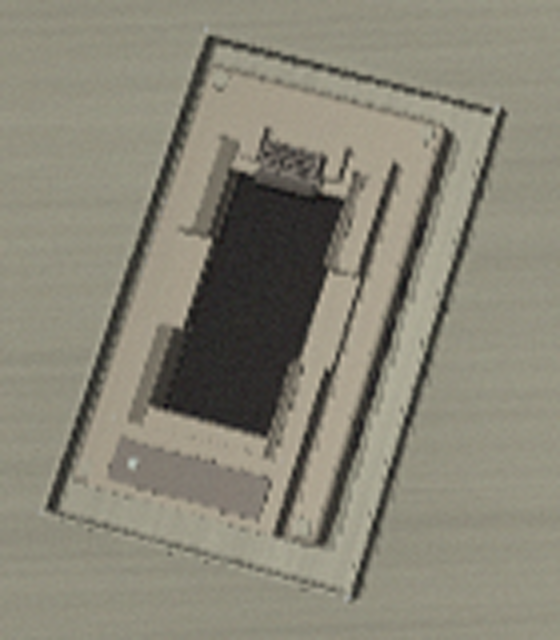

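View pics/s_pack.png

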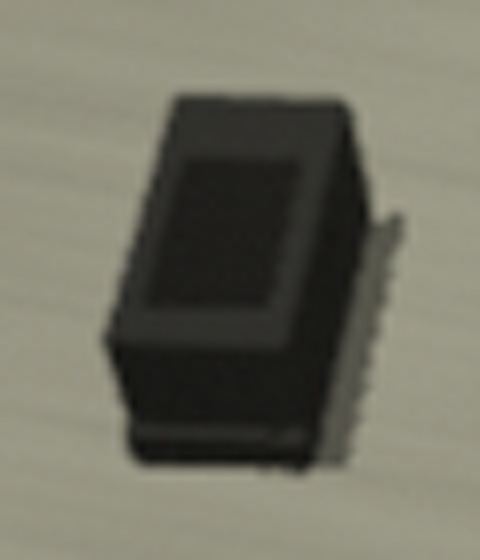

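View pics/s_tray.png

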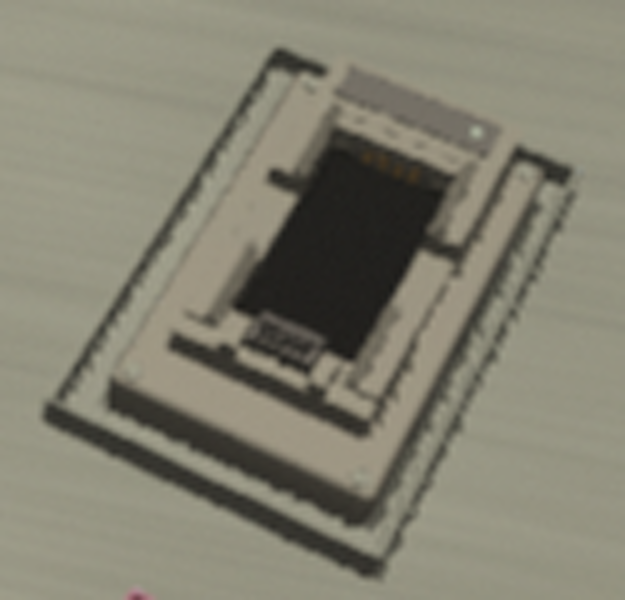

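```bash
cat > fit.py <<'E'
from h import *
from scipy.optimize import least_squares
t=load('top0'); s=load('scene0')
def T(p): return np.array([p[0]/6+440,p[1]/6+250])
def S(p): return np.array([p[0]/8+190,p[1]/8+165])
def T2(p): return np.array([p[0]/4+115,p[1]/4+220])
def S2(p): return np.array([p[0]/5+390,p[1]/5+200])
pk=[(t,T((250,472)),(-45,23,42)),(t,T((425,432)),(-45,-23,42)),(t,T((322,107)),(41,-23,42)),(t,T((160,145)),(41,23,42)),
(s,S((290,348)),(41,23,42)),(s,S((108,342)),(41,-23,42)),(s,S((175,97)),(-45,-23,42)),(s,S((345,100)),(-45,23,42)),(s,S((140,465)),(45,-23,0)),(s,S((305,470)),(45,23,0))]
tr=[(t,T2((210,35)),(100,63,14)),(t,T2((503,110)),(100,-63,14)),(t,T2((355,600)),(-100,-63,14)),(t,T2((45,510)),(-100,63,14)),
(s,S2((280,52)),(-100,-63,14)),(s,S2((573,172)),(-100,63,14)),(s,S2((382,560)),(100,63,14)),(s,S2((45,405)),(100,-63,14))]
def w(q,p):
    c,si=np.cos(q[2]),np.sin(q[2]); return np.array([q[0]+c*p[0]-si*p[1],q[1]+si*p[0]+c*p[1],p[2]])
def fit(L,q0):
    f=lambda q:np.concatenate([proj(c,w(q,p))-uv for c,uv,p in L])
    r=least_squares(f,q0,x_scale=[1,1,.01]); return r.x,r.fun.reshape(-1,2)
if __name__=='__main__':
  for n,L,q0 in(('pack',pk,[350,-230,.3]),('tray',tr,[360,100,-.3])):
    for nm,LL in(('both',L),('top',[l for l in L if l[0] is t]),('scene',[l for l in L if l[0] is s])):
        q,r=fit(LL,q0); print(n,nm,np.round(q[:2],1),np.degrees(q[2]).round(2)); print(r.round(1).tolist())
  qt,_=fit(tr,[360,100,-.3])
  print(t['cam_to_world'][:3,3])
E
python3 fit.py
```

```text
pack both [ 498.5 -312.1] 11.11
[[0.3, -0.5], [0.5, -0.8], [0.9, -1.6], [-0.8, -1.2], [0.2, -0.9], [-0.5, -1.0], [0.4, -1.6], [1.3, -1.2], [-0.5, -0.8], [1.6, -0.5]]
pack top [ 497.  -311.6] 10.91
[[0.0, 0.5], [0.2, 0.3], [0.8, -0.6], [-1.0, -0.3]]
pack scene [ 501.2 -312. ] 11.8
[[-0.0, 0.0], [-0.8, 0.1], [-0.4, -0.7], [0.6, -0.4], [-0.8, 0.3], [1.4, 0.4]]
tray both [518.1 158. ] -16.78
[[-0.6, -2.7], [0.3, -2.1], [-0.5, -1.0], [-0.6, -0.0], [-1.3, -3.3], [1.7, -2.0], [-0.4, -1.3], [0.2, -2.3]]
tray top [515.8 157.3] -16.9
[[-0.1, -1.4], [0.8, -0.6], [-0.3, 0.5], [-0.4, 1.3]]
tray scene [522.8 158.4] -16.71
[[-1.5, -1.5], [1.7, -0.1], [-0.3, 1.1], [0.1, -0.0]]
[416.40824657 -64.99182168 861.64592457]
```

Run:
```python
from h import *
g=cv2.GaussianBlur(cv2.imread('pics/top0.png',0),(5,5),1).astype(float)
xs=[];ys=[]
for x in range(60,640,20):
    col=g[35:75,x]; d=np.diff(col); i=np.argmin(d)
    xs.append(x); ys.append(35+i+.5)
p=np.polyfit(xs,ys,2); print(p,np.round(np.array(ys)-np.polyval(np.polyfit(xs,ys,1),xs),1))
g=cv2.GaussianBlur(cv2.imread('pics/scene0.png',0),(5,5),1).astype(float)
xs=[];ys=[]
for x in range(10,400,20):
    y0=int(390+ (x)*(478-390)/270); 
    if y0>475: break
    a=max(0,y0-18); col=g[a:min(480,y0+18),x]; d=np.diff(col); i=np.argmin(d); xs.append(x); ys.append(a+i+.5)
print(np.round(ys,1),np.round(np.array(ys)-np.polyval(np.polyfit(xs,ys,1),xs),1))
```

```text
[ 6.40040963e-07 -3.22825185e-02  6.15565602e+01] [-0.1  0.5  0.2 -0.2 -0.5  0.1 -0.3  0.4  0.  -0.4  0.3 -0.1 -0.4  0.2
 -0.2  0.5  0.1 -0.3  0.4  0.  -0.4  0.3 -0.1 -0.4  0.2 -0.2  0.5  0.1
 -0.3]
[391.5 397.5 417.5 408.5 414.5 420.5 426.5 431.5 437.5 443.5 448.5 454.5
 460.5] [-3.1 -2.6 12.  -2.4 -1.8 -1.2 -0.6 -1.  -0.4  0.1 -0.3  0.3  0.9]
```

```bash
cat > ov.py <<'E'
from fit import *
import sys
def overlay(cam,tag,q,off,box,sc,out):
    x0,y0,x1,y1=box
    im=cv2.resize(cv2.imread(f'pics/{tag}.png')[y0:y1,x0:x1],None,fx=sc,fy=sc,interpolation=cv2.INTER_CUBIC)
    def L(pts,col,o=off):
        P=np.array([(proj(cam,w(q,(p[0]+o[0],p[1]+o[1],p[2])))-[x0,y0]+.5)*sc for p in pts])
        cv2.polylines(im,[np.int32(P.round())],False,col,1,cv2.LINE_AA)
    for z in(0,14): L([(100,63,z),(100,-63,z),(-100,-63,z),(-100,63,z),(100,63,z)],(0,255,0),(0,0))
    for y in(-23.8,23.8): L([(-50.5,y,24),(45,y,24)],(0,0,255))
    for y in(-23.8,23.8): L([(-19.5,y,30),(17.5,y,30)],(255,0,255))
    L([(-50.5,-23.8,36),(-50.5,23.8,36)],(255,255,0)); L([(-50.5,-23.8,39.6),(-50.5,23.8,39.6)],(255,100,0))
    L([(42,-12,37.2),(42,12,37.2)],(0,255,255)); L([(45,-23.8,36),(45,23.8,36)],(0,165,255))
    L([(85,50,30),(85,-50,30),(-85,-50,30),(-85,50,30),(85,50,30)],(255,255,255))
    cv2.imwrite(f'pics/{out}.png',im)
E
python3 - <<'E'
from ov import *
qt,_=fit([l for l in tr if l[0] is t],[500,150,-.3]); qs,_=fit([l for l in tr if l[0] is s],[500,150,-.3])
overlay(t,'top0',qt,(0,0),(115,220,255,380),3.7,'ovt0')
overlay(s,'scene0',qs,(0,0),(390,200,515,320),5,'ovs0')
E
```

```text
(no output)
```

View pics/ovt0.png

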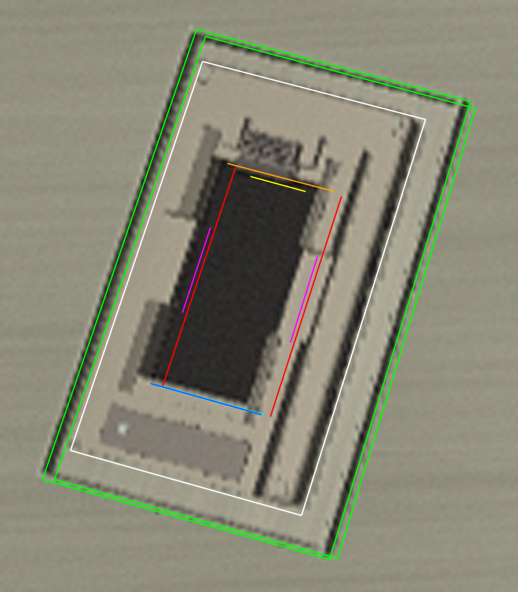

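View pics/ovs0.png

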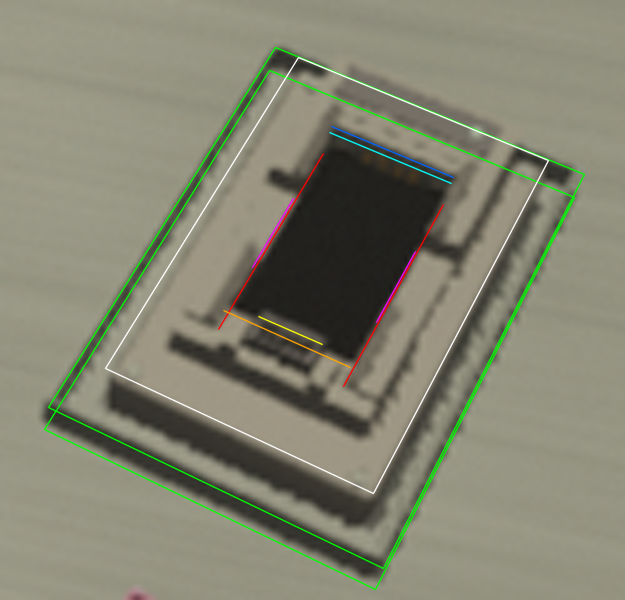

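Run:
```python
from h import *
crop('top0','z1',150,225,245,295,8)
crop('top0','z2',120,290,220,372,8)
crop('scene0','z3',425,205,510,265,9)
crop('scene0','z4',395,245,480,318,9)
```

```text
(no output)
```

View pics/z1.png

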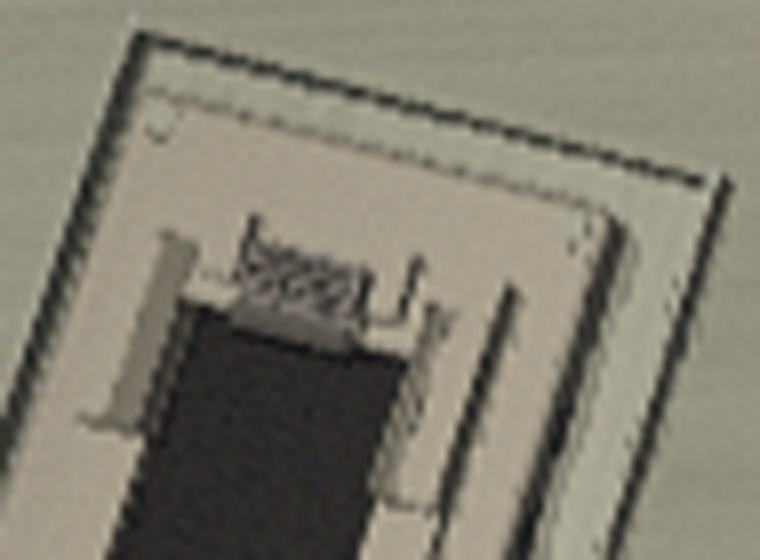

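View pics/z2.png

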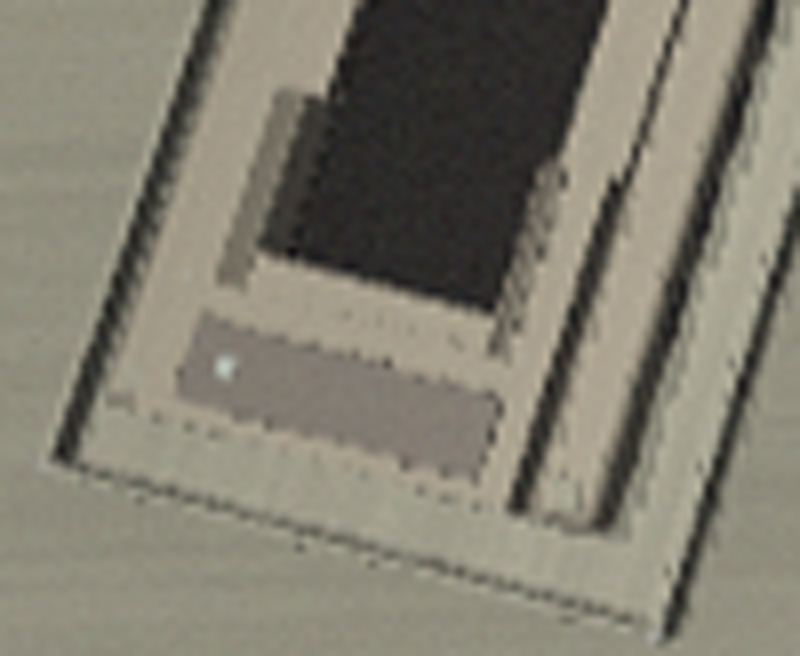

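View pics/z3.png

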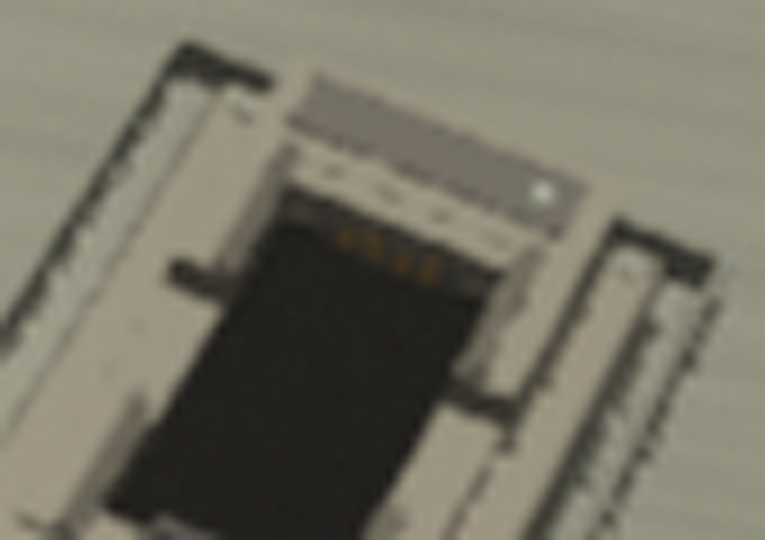

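View pics/z4.png

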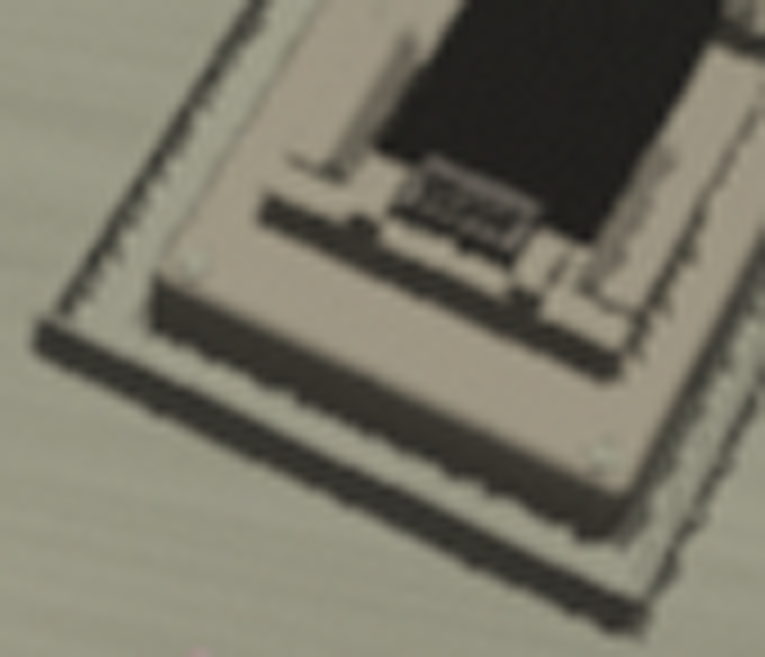

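```bash
cat > ba.py <<'E'
from fit import *
from scipy.spatial.transform import Rotation as Ro
def Z(off,s): return lambda p:np.array([(p[0]+.5)/s-.5+off[0],(p[1]+.5)/s-.5+off[1]])
z1,z2,z3,z4=Z((150,225),8),Z((120,290),8),Z((425,205),9),Z((395,245),9)
A=Z((440,250),6);B=Z((190,165),8)
# (cam, uv, obj, pt, mode) mode: None point
pts=[(0,z1((137,32)),'t',(100,63,14)),(0,z1((712,180)),'t',(100,-63,14)),(0,z1((735,185)),'t',(100,-63,0)),(0,z2((57,462)),'t',(-100,63,14)),(0,z2((655,625)),'t',(-100,-63,14)),(0,z2((670,642)),'t',(-100,-63,0)),
(1,z3((190,40)),'t',(-100,-63,14)),(1,z3((718,262)),'t',(-100,63,14)),(1,z4((38,320)),'t',(100,-63,14)),(1,z4((38,352)),'t',(100,-63,0)),(1,z4((648,600)),'t',(100,63,14)),(1,z4((638,637)),'t',(100,63,0))]
for c,uv,p in pk: pts.append((0 if c is t else 1,uv-.4,'p',p))
# line features of charger: (cam, uv, p1,p2)
ln=[]
def add(c,uvs,p1,p2):
    for u in uvs: ln.append((c,u,p1,p2))
for yy,a,b in((23.8,[z1((140,450)),z1((108,555)),z2((343,50))],[z1((380,380+100)),z1((365,540)),z2((592,50))]),):
    add(0,a,(-19,yy,30),(17,yy,30)); add(0,b,(-19,-yy,30),(17,-yy,30))
add(0,[z2((265,248)),z2((490,308))],(-50.5,-20,39.6),(-50.5,20,39.6))
add(0,[z1((190,305)),z1((405,358))],(45,-20,36),(45,20,36))
add(1,[z3((215,315)),z3((140,450))],(-19,-23.8,30),(17,-23.8,30))
add(1,[z3((440,410)),z3((385,500))],(-19,23.8,30),(17,23.8,30))
add(1,[z3((295,185)),z3((500,272))],(-50.5,-20,36),(-50.5,20,36))
add(1,[z4((378,152)),z4((592,242))],(45,-20,36),(45,20,36))
def cams(x):
    out=[]
    for i,c in enumerate((t,s)):
        d=x[6*i:6*i+6]; c=dict(c); M=c['cam_to_world'].copy()
        M[:3,3]+=d[:3]; M[:3,:3]=Ro.from_rotvec(np.radians(d[3:])).as_matrix()@M[:3,:3]; c['cam_to_world']=M; out.append(c)
    return out
def res(x,full=False):
    C=cams(x); q={'t':(x[12],x[13],x[14]/50),'p':(x[15],x[16],x[17]/50)}; o=x[18:20]
    r1=np.concatenate([proj(C[c],w(q[ob],p))-uv for c,uv,ob,p in pts])
    r2=[]
    for c,uv,p1,p2 in ln:
        a,b=[proj(C[c],w(q['t'],(p[0]+o[0],p[1]+o[1],p[2]))) for p in(p1,p2)]
        n=np.array([-(b-a)[1],(b-a)[0]]);n/=np.linalg.norm(n); r2.append((uv-a)@n)
    pr=np.concatenate([x[:3]/1.5,x[3:6]/.15,x[6:9]/1.5,x[9:12]/.15])
    if full: return r1.reshape(-1,2),np.array(r2)
    return np.concatenate([r1/.6,np.array(r2)/.5,pr,o/20])
x0=np.array([0]*12+[516,157,-.29*50,497,-312,.19*50,0,0],float)
if __name__=='__main__':
    r=least_squares(res,x0,loss='soft_l1'); x=r.x
    cov=np.linalg.inv(r.jac.T@r.jac)
    print('cams',x[:12].round(2)); print('tray',x[12:14].round(1),np.degrees(x[14]/50).round(2),'pack',x[15:17].round(1),np.degrees(x[17]/50).round(2),'off',x[18:20].round(2)); print('sd',np.sqrt(np.diag(cov))[12:].round(2))
    a,b=res(x,True); print(a.round(1).tolist()); print(b.round(1)); np.save('ba.npy',x)
    q=(x[12],x[13],x[14]/50); print('bay',w(q,(x[18],x[19],24)))
E
python3 ba.py
```

```text
cams [-0.36 -0.56  2.78 -0.01 -0.02  0.03  0.36  0.56  0.79  0.01  0.07 -0.11]
tray [517.8 160.3] -16.84 pack [ 497.9 -312.2] 11.43 off [0.38 2.76]
sd [2.08 2.13 0.21 2.15 2.39 0.45 0.71 0.57]
[[-1.0, -2.1], [1.0, -1.1], [-0.5, -0.1], [-2.4, 0.2], [0.2, 1.4], [0.3, -0.9], [-0.9, -1.2], [2.0, -0.6], [0.7, -0.8], [-0.0, 0.0], [-0.3, 0.0], [-0.9, 0.0], [0.1, 0.5], [0.1, 0.1], [0.3, -0.5], [-1.3, 0.0], [-0.1, 0.1], [-0.8, -0.0], [-0.2, -0.6], [0.8, -0.3], [-0.8, 0.2], [1.3, 0.4]]
[-0.3  0.1  0.1 -0.5  0.  -0.4  0.8  1.  -0.7 -0.2  0.5  0.   0.   0.6
 -0.5 -0.4  0.4 -0.3]
bay [518.91358023 162.80502526  24.        ]
```

```bash
cat > pl.py <<'E'
from h import *
from scipy.spatial.transform import Rotation as Ro
def Rm(rpy): return Ro.from_euler('xyz',rpy,degrees=True)
def tool(yaw,tilt=0): # pack yaw (deg), tilt = tail up
    return Rm([180,0,yaw])*Ro.from_rotvec([0,np.radians(tilt),0])
def plan(p,R,st=None):
    st=st or monitor.get_state(); R0=Rm(st['tcp_rot']); p0=st['tcp_pos']
    d=R0.inv().apply(np.array(p)-p0); a=np.degrees((R0.inv()*R).as_rotvec())
    n=int(max(np.ceil(np.linalg.norm(d)/40),np.ceil(np.linalg.norm(a)/7)))
    print('shift tool mm',d.round(2),'turn deg',a.round(2),'| total frac',(d/50).round(3),(a/90).round(4),'rows>=',n)
def show():
    s=monitor.get_state(); print(round(s['clock'],2),s['tcp_pos'].round(1),s['tcp_rot'].round(2),'F',s['ft_force'].round(1),'M',s['wrist_torque'].round(2),'g',round(s['grip_width'],3))
E
python3 - <<'E'
from pl import *
plan([496.5,-312.4,130],tool(11.4))
E
```

```text
shift tool mm [392.66 -63.42  95.9 ] turn deg [-0.11  0.    4.4 ] | total frac [ 7.853 -1.268  1.918] [-0.0012  0.0001  0.0489] rows>= 11
```

Emit:
drive_tool(moves=[{"dx": 0.7,"dy": -0.115,"dz": 0.17},{"dx": 0.7,"dy": -0.115,"dz": 0.17},{"dx": 0.7,"dy": -0.115,"dz": 0.17},{"dx": 0.7,"dy": -0.115,"dz": 0.17},{"dx": 0.7,"dy": -0.115,"dz": 0.17},{"dx": 0.7,"dy": -0.115,"dz": 0.17},{"dx": 0.7,"dy": -0.115,"dz": 0.17},{"dx": 0.7,"dy": -0.115,"dz": 0.17},{"dx": 0.7,"dy": -0.115,"dz": 0.17},{"dx": 0.7,"dy": -0.115,"dz": 0.17,"az": 0.049}])

```text
validation failed for argument at $.mo...
```

Run:
```python
from pl import *
show(); plan([496.5,-312.4,100],tool(11.4))
```

```text
0.1 [ 136.  -480.5  225.8] [-179.89    0.     15.8 ] F [0.5 0.2 0.1] M [ 0.   -0.02  0.  ] g 1.001
shift tool mm [392.66 -63.36 125.9 ] turn deg [-0.11  0.    4.4 ] | total frac [ 7.853 -1.267  2.518] [-0.0012  0.0001  0.0489] rows>= 11
```

Rows apparently need all seven keys.

Emit:
drive_tool(moves=[{"dx": 0.7,"dy": -0.115,"dz": 0.17,"ax": 0,"ay": 0,"az": 0,"hand": 1},{"dx": 0.7,"dy": -0.115,"dz": 0.17,"ax": 0,"ay": 0,"az": 0,"hand": 1},{"dx": 0.7,"dy": -0.115,"dz": 0.17,"ax": 0,"ay": 0,"az": 0,"hand": 1},{"dx": 0.7,"dy": -0.115,"dz": 0.17,"ax": 0,"ay": 0,"az": 0,"hand": 1},{"dx": 0.7,"dy": -0.115,"dz": 0.17,"ax": 0,"ay": 0,"az": 0,"hand": 1},{"dx": 0.7,"dy": -0.115,"dz": 0.17,"ax": 0,"ay": 0,"az": 0,"hand": 1},{"dx": 0.7,"dy": -0.115,"dz": 0.17,"ax": 0,"ay": 0,"az": 0,"hand": 1},{"dx": 0.7,"dy": -0.115,"dz": 0.17,"ax": 0,"ay": 0,"az": 0,"hand": 1},{"dx": 0.7,"dy": -0.115,"dz": 0.17,"ax": 0,"ay": 0,"az": 0,"hand": 1},{"dx": 0.7,"dy": -0.115,"dz": 0.17,"ax": 0,"ay": 0,"az": 0.049,"hand": 1}])

```text
clock: 0.93
tcp_pos: [463.0, -329.2, 134.0]
tcp_rot: [-179.9, 0.3, 10.3]
ft_force: [-0.5, -0.3, -0.9]
grip_width: 1.0
```

Run:
```python
from pl import *
show(); plan([496.5,-312.4,100],tool(11.4))
```

```text
0.93 [ 463.  -329.2  134. ] [-179.86    0.33   10.29] F [-0.5 -0.3 -0.9] M [-0.03 -0.03 -0.02] g 1.0
shift tool mm [ 36.12 -10.44  33.83] turn deg [-0.14  0.33 -1.11] | total frac [ 0.722 -0.209  0.677] [-0.0015  0.0037 -0.0123] rows>= 2
```

Emit:
drive_tool(moves=[{"dx": 0.4,"dy": -0.1,"dz": 0.35,"ax": 0,"ay": 0,"az": -0.01,"hand": 1},{"dx": 0.25,"dy": -0.08,"dz": 0.25,"ax": 0,"ay": 0.003,"az": -0.003,"hand": 1},{"dx": 0,"dy": 0,"dz": 0,"ax": 0,"ay": 0,"az": 0,"hand": 1}])

```text
clock: 1.18
tcp_pos: [500.2, -308.1, 99.0]
tcp_rot: [-179.7, 0.1, 11.9]
ft_force: [-1.0, -1.0, -0.2]
grip_width: 1.0
```

Run:
```python
from pl import *
show(); plan([496.5,-312.4,100],tool(11.4))
snap('top','top1');snap('scene','scene1')
crop('top1','t1',420,220,560,360,5);crop('scene1','s1',170,120,290,240,5)
show()
```

```text
1.18 [ 500.2 -308.1   99. ] [-1.7968e+02  6.0000e-02  1.1920e+01] F [-1.  -1.  -0.2] M [-0.04  0.03 -0.03] g 1.0
shift tool mm [-4.55  3.46 -1.02] turn deg [-0.32  0.06  0.52] | total frac [-0.091  0.069 -0.02 ] [-0.0035  0.0007  0.0058] rows>= 1
1.28 [ 498.7 -309.9  101. ] [-1.7978e+02  7.0000e-02  1.1770e+01] F [-0.3 -0.5  0.1] M [-0.03  0.01  0.01] g 1.0
```

View pics/t1.png

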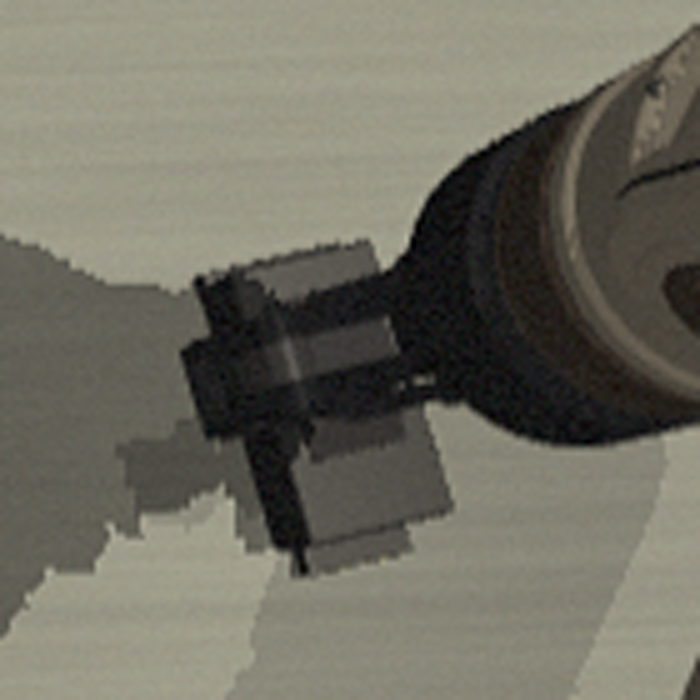

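View pics/s1.png

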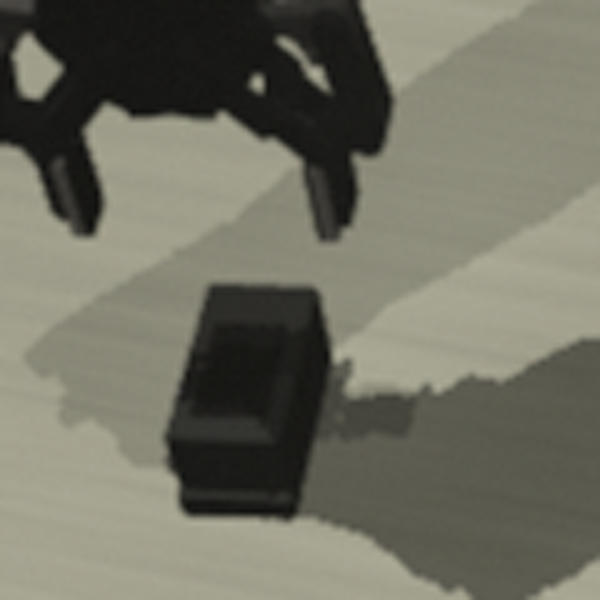

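Run:
```python
from pl import *
s=load('scene1');t=load('top1')
for z in(84,90,97):
    print(z,[((proj(s,[498.7+y*np.sin(np.radians(11.8))*1,-309.9-y*np.cos(np.radians(11.8)),z])-[170,120]+.5)*5).round(0) for y in(-42.5,0,42.5)], [((proj(t,[498.7+y*.2,-309.9-y*.98,z])-[420,220]+.5)*5).round(0) for y in(-42.5,0,42.5)])
print(((proj(s,[498,-312,42])-[170,120]+.5)*5))
```

```text
84 [array([341., 290.]), array([232., 287.]), array([123., 284.])] [array([236., 398.]), array([377., 364.]), array([517., 330.])]
90 [array([339., 278.]), array([229., 275.]), array([119., 272.])] [array([241., 396.]), array([383., 361.]), array([525., 327.])]
97 [array([336., 265.]), array([225., 262.]), array([115., 259.])] [array([248., 393.]), array([391., 359.]), array([533., 324.])]
[247.88877174 360.8045693 ]
```

Run:
```python
from pl import *
show(); plan([496.8,-312,27],tool(11.4))
```

```text
1.28 [ 498.7 -309.9  101. ] [-1.7978e+02  7.0000e-02  1.1770e+01] F [-0.3 -0.5  0.1] M [-0.03  0.01  0.01] g 1.0
shift tool mm [-2.21  1.98 74.03] turn deg [-0.22  0.07  0.37] | total frac [-0.044  0.04   1.481] [-0.0025  0.0007  0.0042] rows>= 2
```

Emit:
drive_tool(moves=[{"dx": -0.044,"dy": 0.04,"dz": 0.2,"ax": -0.0025,"ay": 0,"az": 0.004,"hand": 1},{"dx": 0,"dy": 0,"dz": 0.3,"ax": 0,"ay": 0,"az": 0,"hand": 1},{"dx": 0,"dy": 0,"dz": 0.3,"ax": 0,"ay": 0,"az": 0,"hand": 1},{"dx": 0,"dy": 0,"dz": 0.3,"ax": 0,"ay": 0,"az": 0,"hand": 1},{"dx": 0,"dy": 0,"dz": 0.2,"ax": 0,"ay": 0,"az": 0,"hand": 1},{"dx": 0,"dy": 0,"dz": 0.1,"ax": 0,"ay": 0,"az": 0,"hand": 1},{"dx": 0,"dy": 0,"dz": 0,"ax": 0,"ay": 0,"az": 0,"hand": 1}])

```text
clock: 1.87
tcp_pos: [493.3, -320.4, 36.1]
tcp_rot: [179.5, -0.2, 10.8]
ft_force: [-0.4, 0.5, 0.4]
grip_width: 1.001
```

Run:
```python
from pl import *
show(); plan([496.8,-312,27],tool(11.4))
snap('top','top2');snap('scene','scene2')
crop('top2','t2',440,240,540,340,6);crop('scene2','s2',180,150,270,240,6)
show()
```

```text
1.87 [ 493.3 -320.4   36.1] [ 1.7951e+02 -1.7000e-01  1.0780e+01] F [-0.4  0.5  0.4] M [0.07 0.01 0.04] g 1.001
shift tool mm [ 4.99 -7.72  9.06] turn deg [ 0.49 -0.16 -0.62] | total frac [ 0.1   -0.154  0.181] [ 0.0055 -0.0018 -0.0069] rows>= 1
1.97 [ 494.3 -320.7   37.2] [179.43  -0.25  10.8 ] F [0.7 0.5 0.1] M [-0.04 -0.02  0.02] g 0.998
```

View pics/t2.png

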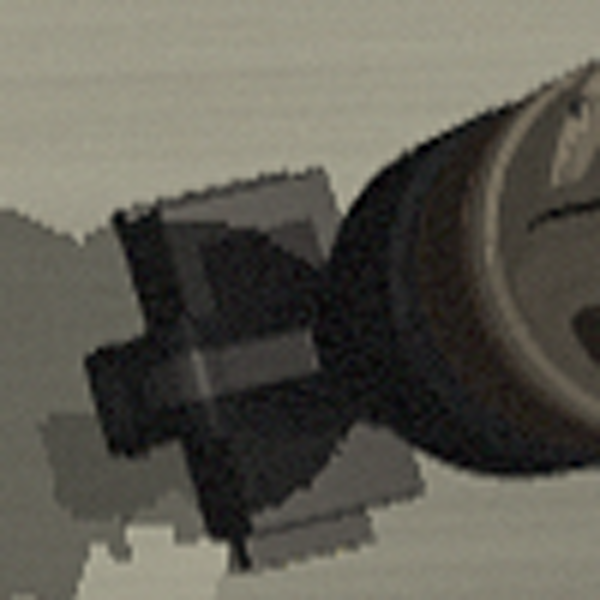

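View pics/s2.png

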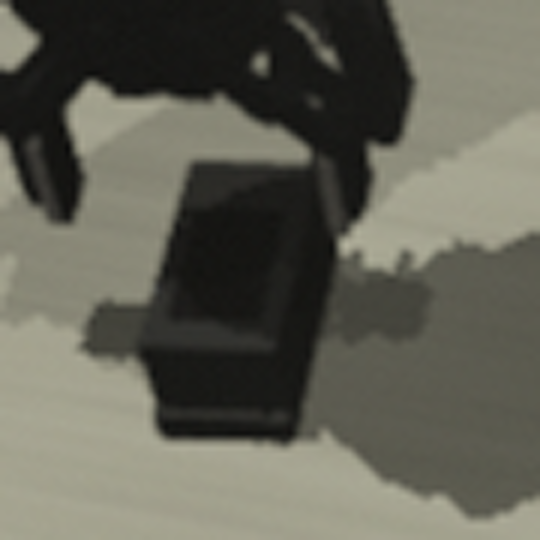

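Emit:
drive_tool(moves=[{"dx": 0.05,"dy": -0.16,"dz": 0,"ax": 0.005,"ay": -0.002,"az": -0.006,"hand": 1},{"dx": 0,"dy": 0,"dz": 0.1,"ax": 0,"ay": 0,"az": 0,"hand": 1},{"dx": 0,"dy": 0,"dz": 0.08,"ax": 0,"ay": 0,"az": 0,"hand": 1}])

```text
clock: 2.22
tcp_pos: [497.4, -313.3, 31.3]
tcp_rot: [179.7, -0.3, 11.4]
ft_force: [-0.6, -0.6, 0.1]
grip_width: 1.002
```

Run:
```python
from pl import *
show(); plan([496.8,-312,27],tool(11.4))
```

```text
2.22 [ 497.4 -313.3   31.3] [179.68  -0.33  11.36] F [-0.6 -0.6  0.1] M [0.04 0.   0.04] g 1.002
shift tool mm [-0.35 -1.45  4.31] turn deg [ 0.32 -0.33 -0.04] | total frac [-0.007 -0.029  0.086] [ 0.0036 -0.0036 -0.0005] rows>= 1
```

Emit:
drive_tool(moves=[{"dx": -0.01,"dy": -0.03,"dz": 0.09,"ax": 0.0036,"ay": -0.0036,"az": 0,"hand": 1},{"dx": 0,"dy": 0,"dz": 0,"ax": 0,"ay": 0,"az": 0,"hand": 0.4},{"dx": 0,"dy": 0,"dz": 0,"ax": 0,"ay": 0,"az": 0,"hand": 0.3}])

```text
clock: 2.47
tcp_pos: [497.0, -311.2, 26.1]
tcp_rot: [-180.0, 0.0, 11.4]
ft_force: [0.9, 0.2, -0.5]
grip_width: 0.749
```

Run:
```python
from pl import *
show(); plan([496.8,-312,27],tool(11.4))
snap('scene','scene3');crop('scene3','s3',180,150,270,240,6);show()
```

```text
2.47 [ 497.  -311.2   26.1] [-1.7997e+02  3.0000e-02  1.1430e+01] F [ 0.9  0.2 -0.5] M [ 0.01  0.03 -0.04] g 0.749
shift tool mm [-0.32  0.74 -0.93] turn deg [-0.03  0.03  0.03] | total frac [-0.006  0.015 -0.019] [-0.0003  0.0003  0.0004] rows>= 1
2.52 [ 496.8 -311.1   25.9] [-1.7995e+02  5.0000e-02  1.1430e+01] F [ 0.4 -0.1 -0.6] M [-0.    0.03  0.02] g 0.669
```

View pics/s3.png

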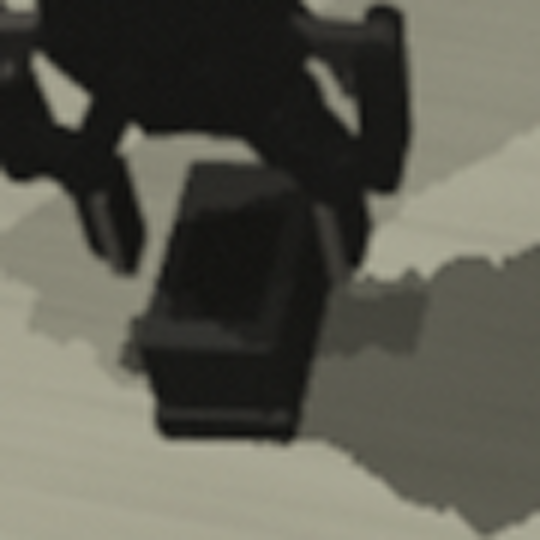

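Emit:
drive_tool(moves=[{"dx": 0,"dy": 0.01,"dz": -0.01,"ax": 0,"ay": 0,"az": 0,"hand": -1},{"dx": 0,"dy": 0,"dz": 0,"ax": 0,"ay": 0,"az": 0,"hand": -1},{"dx": 0,"dy": 0,"dz": 0,"ax": 0,"ay": 0,"az": 0,"hand": -1},{"dx": 0,"dy": 0,"dz": 0,"ax": 0,"ay": 0,"az": 0,"hand": -1},{"dx": 0,"dy": 0,"dz": 0,"ax": 0,"ay": 0,"az": 0,"hand": -1}])

```text
clock: 2.93
tcp_pos: [497.2, -312.1, 26.9]
tcp_rot: [180.0, 0.0, 11.4]
ft_force: [-0.4, 0.3, 0.1]
grip_width: 0.514
```

Run:
```python
from pl import *
show(); snap('top','top4');snap('scene','scene4');crop('scene4','s4',180,150,270,240,6);crop('top4','t4',440,240,540,340,6);show()
```

```text
2.93 [ 497.2 -312.1   26.9] [1.800e+02 3.000e-02 1.143e+01] F [-0.4  0.3  0.1] M [0.02 0.01 0.02] g 0.514
3.03 [ 497.2 -312.1   26.9] [1.800e+02 3.000e-02 1.143e+01] F [ 0.5 -0.1  0.1] M [ 0.02 -0.03  0.03] g 0.514
```

View pics/s4.png

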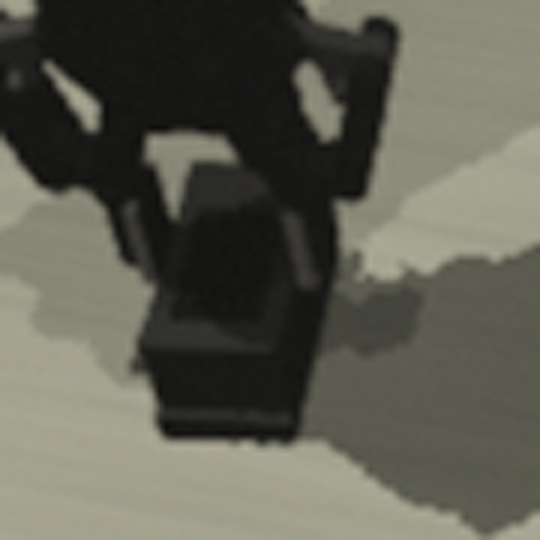

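View pics/t4.png

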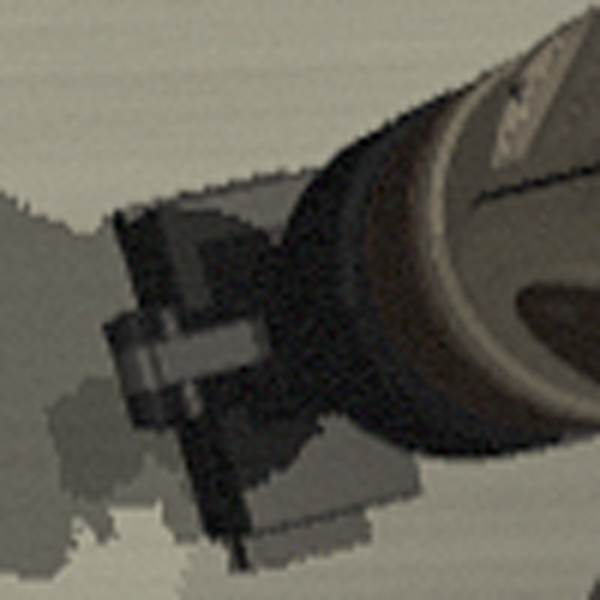

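Run:
```python
from pl import *
t=load('top0');s=load('scene0')
print(atz(t,319,168,125),atz(t,320,200,0),atz(s,313,268,125),atz(s,315,312,0)); print(atz(t,352,288,42))
plan([505,-290,130],tool(5))
```

```text
[682.64934042 -61.51534532 125.        ] [671.40492636 -60.83362672   0.        ] [685.40656631 -61.10385927 125.        ] [690.84788172 -60.8549789    0.        ]
[ 517.18362239 -105.54305921   42.        ]
shift tool mm [  11.96  -20.07 -103.15] turn deg [0.   0.03 6.43] | total frac [ 0.239 -0.401 -2.063] [0.     0.0004 0.0714] rows>= 3
```

Emit:
drive_tool(moves=[{"dx": 0,"dy": 0,"dz": -0.2,"ax": 0,"ay": 0,"az": 0,"hand": -1},{"dx": 0,"dy": 0,"dz": -0.4,"ax": 0,"ay": 0,"az": 0.02,"hand": -1},{"dx": 0,"dy": 0,"dz": -0.5,"ax": 0,"ay": 0,"az": 0.06,"hand": -1},{"dx": 0,"dy": 0,"dz": -0.5,"ax": 0,"ay": 0,"az": 0.07,"hand": -1},{"dx": 0,"dy": 0,"dz": -0.3,"ax": 0,"ay": 0,"az": 0.07,"hand": -1},{"dx": 0,"dy": 0,"dz": 0,"ax": 0,"ay": 0,"az": 0.07,"hand": -1},{"dx": 0,"dy": 0,"dz": 0,"ax": 0,"ay": 0,"az": 0,"hand": -1}])

```text
clock: 3.62
tcp_pos: [491.9, -309.0, 122.5]
tcp_rot: [-179.8, 0.9, -15.9]
ft_force: [-0.1, -0.1, -5.4]
grip_width: 0.516
```

Run:
```python
from pl import *
show(); plan([517,163,120],tool(-16.8))
```

```text
3.62 [ 491.9 -309.   122.5] [-179.78    0.93  -15.9 ] F [-0.1 -0.1 -5.4] M [ 0.03  0.01 -0.02] g 0.516
shift tool mm [-105.15 -460.81    6.02] turn deg [-0.21  0.93  0.9 ] | total frac [-2.103 -9.216  0.12 ] [-0.0024  0.0103  0.01  ] rows>= 12
```

Emit:
drive_tool(moves=[{"dx": -0.08,"dy": -0.35,"dz": 0,"ax": -0.002,"ay": 0.01,"az": 0.01,"hand": -1},{"dx": -0.15,"dy": -0.65,"dz": 0,"ax": 0,"ay": 0,"az": 0,"hand": -1},{"dx": -0.18,"dy": -0.78,"dz": 0,"ax": 0,"ay": 0,"az": 0,"hand": -1},{"dx": -0.18,"dy": -0.78,"dz": 0,"ax": 0,"ay": 0,"az": 0,"hand": -1},{"dx": -0.18,"dy": -0.78,"dz": 0,"ax": 0,"ay": 0,"az": 0,"hand": -1},{"dx": -0.18,"dy": -0.78,"dz": 0,"ax": 0,"ay": 0,"az": 0,"hand": -1}])

```text
clock: 4.12
tcp_pos: [495.9, -121.9, 120.1]
tcp_rot: [-178.9, 0.2, -14.2]
ft_force: [0.5, 0.1, -3.6]
grip_width: 0.517
```

Run:
```python
from pl import *
show(); plan([517,163,120],tool(-16.8))
```

```text
4.12 [ 495.9 -121.9  120.1] [-178.9     0.18  -14.24] F [ 0.5  0.1 -3.6] M [-0.05  0.06 -0.  ] g 0.517
shift tool mm [ -49.61 -281.28    5.69] turn deg [-1.09  0.21  2.55] | total frac [-0.992 -5.626  0.114] [-0.0121  0.0023  0.0284] rows>= 8
```

Emit:
drive_tool(moves=[{"dx": -0.12,"dy": -0.75,"dz": 0,"ax": -0.006,"ay": 0,"az": 0.01,"hand": -1},{"dx": -0.13,"dy": -0.75,"dz": 0,"ax": -0.006,"ay": 0,"az": 0.01,"hand": -1},{"dx": -0.13,"dy": -0.75,"dz": 0,"ax": 0,"ay": 0,"az": 0.01,"hand": -1},{"dx": -0.13,"dy": -0.75,"dz": 0,"ax": 0,"ay": 0,"az": 0,"hand": -1},{"dx": -0.13,"dy": -0.75,"dz": 0,"ax": 0,"ay": 0,"az": 0,"hand": -1},{"dx": -0.13,"dy": -0.7,"dz": 0,"ax": 0,"ay": 0,"az": 0,"hand": -1},{"dx": -0.1,"dy": -0.5,"dz": 0,"ax": 0,"ay": 0,"az": 0,"hand": -1},{"dx": -0.05,"dy": -0.3,"dz": 0,"ax": 0,"ay": 0,"az": 0,"hand": -1},{"dx": 0,"dy": 0,"dz": 0,"ax": 0,"ay": 0,"az": 0,"hand": -1}])

```text
clock: 4.87
tcp_pos: [463.0, 11.8, 133.9]
tcp_rot: [-172.7, 1.1, -3.2]
ft_force: [0.1, -0.2, -4.3]
grip_width: 0.509
```

Run:
```python
from pl import *
show(); plan([517,163,120],tool(-16.8))
```

```text
4.87 [463.   11.8 133.9] [-172.69    1.14   -3.23] F [ 0.1 -0.2 -4.3] M [-0.25 -0.03 -0.05] g 0.509
shift tool mm [  45.67 -151.11   32.49] turn deg [-7.15  2.   13.48] | total frac [ 0.913 -3.022  0.65 ] [-0.0794  0.0222  0.1498] rows>= 5
```

Run:
```python
from pl import *
s=monitor.get_state(); print(s['joint_pos'].round(1),s['dq'].round(1),s['effort'].round(1)); show()
```

```text
[ -3.4  14.2 -14.   62.9   7.3 179.8] [-0.2 -0.1 -0.4 -0.3 -1.4 -0.8] [  0.4 -37.1  24.1   0.3   0.7   0. ]
4.87 [463.   11.8 133.9] [-172.69    1.14   -3.23] F [ 0.1 -0.2 -4.3] M [-0.25 -0.03 -0.05] g 0.509
```

Run:
```python
from pl import *
plan([458,0,100],tool(8))
```

```text
shift tool mm [-3.65 16.28 32.16] turn deg [ -7.4    0.42 -11.29] | total frac [-0.073  0.326  0.643] [-0.0823  0.0047 -0.1254] rows>= 2
```

Emit:
drive_tool(moves=[{"dx": 0,"dy": 0.1,"dz": 0,"ax": -0.03,"ay": 0.002,"az": -0.06,"hand": -1},{"dx": 0,"dy": 0.1,"dz": 0.2,"ax": -0.03,"ay": 0.002,"az": -0.05,"hand": -1},{"dx": 0,"dy": 0.05,"dz": 0.3,"ax": -0.02,"ay": 0,"az": 0,"hand": -1},{"dx": 0,"dy": 0,"dz": 0,"ax": 0,"ay": 0,"az": 0,"hand": -1}])

```text
clock: 5.2
tcp_pos: [464.4, -2.2, 107.9]
tcp_rot: [179.7, -0.2, 7.0]
ft_force: [-1.0, 0.1, -5.1]
grip_width: 0.511
```

Run:
```python
from pl import *
show();plan([455,0,30],tool(8))
```

```text
5.2 [464.4  -2.2 107.9] [179.74  -0.22   7.04] F [-1.   0.1 -5.1] M [0.02 0.1  0.  ] g 0.511
shift tool mm [-9.32 -3.7  77.89] turn deg [ 0.27 -0.21 -0.96] | total frac [-0.186 -0.074  1.558] [ 0.003  -0.0024 -0.0106] rows>= 2
```

Emit:
drive_tool(moves=[{"dx": 0,"dy": 0,"dz": 0.4,"ax": 0.003,"ay": -0.002,"az": 0,"hand": -1},{"dx": 0,"dy": 0,"dz": 0.5,"ax": 0,"ay": 0,"az": 0,"hand": -1},{"dx": 0,"dy": 0,"dz": 0.4,"ax": 0,"ay": 0,"az": 0,"hand": -1},{"dx": 0,"dy": 0,"dz": 0,"ax": 0,"ay": 0,"az": 0,"hand": -1}])

```text
clock: 5.53
tcp_pos: [467.7, -3.7, 43.7]
tcp_rot: [-179.9, -0.3, 6.9]
ft_force: [-0.8, -0.1, -4.7]
grip_width: 0.517
```

Run:
```python
from pl import *
show();plan([465,-2,28],tool(7))
```

```text
5.53 [467.7  -3.7  43.7] [-179.91   -0.34    6.95] F [-0.8 -0.1 -4.7] M [-0.04  0.15  0.01] g 0.517
shift tool mm [-2.54 -1.94 15.7 ] turn deg [-0.09 -0.34 -0.05] | total frac [-0.051 -0.039  0.314] [-0.001  -0.0038 -0.0006] rows>= 1
```

Emit:
drive_tool(moves=[{"dx": 0,"dy": 0,"dz": 0.2,"ax": 0,"ay": -0.0038,"az": 0,"hand": -1},{"dx": 0,"dy": 0,"dz": 0.08,"ax": 0,"ay": 0,"az": 0,"hand": -1},{"dx": 0,"dy": 0,"dz": 0.04,"ax": 0,"ay": 0,"az": 0,"hand": -1},{"dx": 0,"dy": 0,"dz": 0,"ax": 0,"ay": 0,"az": 0,"hand": -1}])

```text
clock: 5.87
tcp_pos: [469.8, -5.0, 28.8]
tcp_rot: [-179.9, -0.1, 6.8]
ft_force: [0.4, -0.8, -3.4]
grip_width: 0.514
```

Run:
```python
from pl import *
show();plan([465,-2,27],tool(7))
```

```text
5.87 [469.8  -5.   28.8] [-1.7987e+02 -8.0000e-02  6.8000e+00] F [ 0.4 -0.8 -3.4] M [ 0.03  0.05 -0.04] g 0.514
shift tool mm [-4.43 -3.57  1.82] turn deg [-0.13 -0.08 -0.2 ] | total frac [-0.089 -0.071  0.036] [-0.0014 -0.0009 -0.0022] rows>= 1
```

Emit:
drive_tool(moves=[{"dx": 0,"dy": 0,"dz": 0.03,"ax": -0.001,"ay": -0.001,"az": 0,"hand": -1},{"dx": 0,"dy": 0,"dz": 0,"ax": 0,"ay": 0,"az": 0,"hand": -1}])

```text
clock: 6.03
tcp_pos: [471.2, -5.2, 28.6]
tcp_rot: [-180.0, -0.1, 6.8]
ft_force: [-0.5, -0.8, -4.3]
grip_width: 0.514
```

Run:
```python
from pl import *
show();plan([465,-2,27],tool(7))
```

```text
6.03 [471.2  -5.2  28.6] [-1.7998e+02 -1.4000e-01  6.7800e+00] F [-0.5 -0.8 -4.3] M [ 0.01  0.02 -0.  ] g 0.514
shift tool mm [-5.78 -3.89  1.57] turn deg [-0.02 -0.14 -0.22] | total frac [-0.116 -0.078  0.031] [-0.0002 -0.0015 -0.0024] rows>= 1
```

Emit:
drive_tool(moves=[{"dx": -0.02,"dy": 0,"dz": 0.04,"ax": 0,"ay": -0.001,"az": 0,"hand": -1},{"dx": -0.01,"dy": 0,"dz": 0.02,"ax": 0,"ay": 0,"az": 0,"hand": -1}])

```text
clock: 6.2
tcp_pos: [471.1, -5.3, 26.8]
tcp_rot: [180.0, -0.2, 6.8]
ft_force: [-2.4, -0.2, 1.1]
grip_width: 0.517
```

Run:
```python
from pl import *
show();plan([465,-2,27],tool(7))
```

```text
6.2 [471.1  -5.3  26.8] [180.    -0.22   6.8 ] F [-2.4 -0.2  1.1] M [ 0.06  0.44 -0.06] g 0.517
shift tool mm [-5.66 -3.98 -0.19] turn deg [ 0.   -0.22 -0.2 ] | total frac [-0.113 -0.08  -0.004] [ 0.     -0.0025 -0.0023] rows>= 1
```

Emit:
drive_tool(moves=[{"dx": 0,"dy": 0,"dz": 0,"ax": 0,"ay": 0,"az": 0,"hand": 0.5},{"dx": 0,"dy": 0,"dz": 0,"ax": 0,"ay": 0,"az": 0,"hand": 1},{"dx": 0,"dy": 0,"dz": 0,"ax": 0,"ay": 0,"az": 0,"hand": 1},{"dx": 0,"dy": 0,"dz": 0,"ax": 0,"ay": 0,"az": 0,"hand": 1}])

```text
clock: 6.53
tcp_pos: [473.5, -5.1, 29.1]
tcp_rot: [180.0, -0.6, 6.8]
ft_force: [0.6, 0.6, 0.1]
grip_width: 0.997
```

Run:
```python
from pl import *
show()
```

```text
6.53 [473.5  -5.1  29.1] [179.96  -0.56   6.82] F [0.6 0.6 0.1] M [ 0.06  0.02 -0.02] g 0.997
```

Rise straight, then turn.

Emit:
drive_tool(moves=[{"dx": 0,"dy": 0,"dz": -0.4,"ax": 0,"ay": 0,"az": 0,"hand": 1},{"dx": 0,"dy": 0,"dz": -0.6,"ax": 0,"ay": -0.005,"az": 0,"hand": 1},{"dx": 0,"dy": 0,"dz": -0.6,"ax": 0,"ay": 0,"az": -0.02,"hand": 1},{"dx": 0,"dy": 0,"dz": -0.3,"ax": 0,"ay": 0,"az": -0.079,"hand": 1},{"dx": 0,"dy": 0,"dz": 0,"ax": 0,"ay": 0,"az": -0.079,"hand": 1},{"dx": 0,"dy": 0,"dz": 0,"ax": 0,"ay": 0,"az": -0.079,"hand": 1},{"dx": 0,"dy": 0,"dz": 0,"ax": 0,"ay": 0,"az": -0.079,"hand": 1},{"dx": 0,"dy": 0,"dz": 0,"ax": 0,"ay": 0,"az": -0.079,"hand": 1},{"dx": 0,"dy": 0,"dz": 0,"ax": 0,"ay": 0,"az": -0.079,"hand": 1},{"dx": 0,"dy": 0,"dz": 0,"ax": 0,"ay": 0,"az": -0.079,"hand": 1}])

```text
clock: 7.37
tcp_pos: [475.8, -5.0, 133.2]
tcp_rot: [179.5, -0.3, 59.1]
ft_force: [-0.4, -0.0, 0.2]
grip_width: 1.007
```

Emit:
drive_tool(moves=[{"dx": 0,"dy": 0,"dz": 0,"ax": 0,"ay": 0,"az": -0.079,"hand": 1},{"dx": 0,"dy": 0,"dz": 0,"ax": 0,"ay": 0,"az": -0.079,"hand": 1},{"dx": 0,"dy": 0,"dz": 0,"ax": 0,"ay": 0,"az": -0.079,"hand": 1},{"dx": 0,"dy": 0,"dz": 0,"ax": 0,"ay": 0,"az": -0.079,"hand": 1},{"dx": 0,"dy": 0,"dz": 0,"ax": 0,"ay": 0,"az": -0.079,"hand": 1},{"dx": 0,"dy": 0,"dz": 0,"ax": 0,"ay": 0,"az": -0.079,"hand": 1},{"dx": 0,"dy": 0,"dz": 0,"ax": 0,"ay": 0,"az": -0.079,"hand": 1},{"dx": 0,"dy": 0,"dz": 0,"ax": 0,"ay": 0,"az": -0.079,"hand": 1},{"dx": 0,"dy": 0,"dz": 0,"ax": 0,"ay": 0,"az": -0.079,"hand": 1},{"dx": 0,"dy": 0,"dz": 0,"ax": 0,"ay": 0,"az": -0.079,"hand": 1}])

```text
clock: 8.2
tcp_pos: [478.0, -4.9, 136.7]
tcp_rot: [179.3, 0.7, 130.7]
ft_force: [0.1, -0.1, -0.6]
grip_width: 0.997
```

Run:
```python
from pl import *
show();print(monitor.get_state()['joint_pos'].round(1));plan([471,-5.2,110],tool(-173.2))
```

```text
8.2 [478.   -4.9 136.7] [179.26   0.7  130.69] F [ 0.1 -0.1 -0.6] M [-0.02  0.03  0.04] g 0.997
[ -0.6  14.  -13.4  61.6  -0.   48.7]
shift tool mm [ 4.64 -5.83 26.55] turn deg [  0.34   1.   -56.11] | total frac [ 0.093 -0.117  0.531] [ 0.0038  0.0112 -0.6234] rows>= 9
```

Emit:
drive_tool(moves=[{"dx": 0.05,"dy": -0.06,"dz": 0,"ax": 0,"ay": 0,"az": -0.078,"hand": 1},{"dx": 0.05,"dy": -0.06,"dz": 0,"ax": 0,"ay": 0,"az": -0.078,"hand": 1},{"dx": 0,"dy": 0,"dz": 0,"ax": 0,"ay": 0,"az": -0.078,"hand": 1},{"dx": 0,"dy": 0,"dz": 0,"ax": 0,"ay": 0,"az": -0.078,"hand": 1},{"dx": 0,"dy": 0,"dz": 0,"ax": 0,"ay": 0,"az": -0.078,"hand": 1},{"dx": 0,"dy": 0,"dz": 0,"ax": 0,"ay": 0,"az": -0.078,"hand": 1},{"dx": 0,"dy": 0,"dz": 0,"ax": 0,"ay": 0,"az": -0.078,"hand": 1},{"dx": 0,"dy": 0,"dz": 0,"ax": 0,"ay": 0,"az": -0.05,"hand": 1},{"dx": 0,"dy": 0,"dz": 0,"ax": 0,"ay": 0,"az": 0,"hand": 1}])

```text
clock: 8.95
tcp_pos: [471.6, -5.4, 139.4]
tcp_rot: [-179.8, 1.4, -174.3]
ft_force: [-0.9, 0.3, 1.4]
grip_width: 1.0
```

Run:
```python
from pl import *
show();print(monitor.get_state()['joint_pos'].round(1));plan([471,-5.2,50],tool(-173.2))
snap('top','top5');snap('scene','scene5');crop('scene5','s5',280,100,400,220,5);crop('top5','t5',230,220,350,340,5);show()
```

```text
8.95 [471.6  -5.4 139.4] [-179.82    1.38 -174.27] F [-0.9  0.3  1.4] M [0.01 0.07 0.  ] g 1.0
[ -0.6  12.9 -14.4  61.3  -0.   -6.4]
shift tool mm [ 2.7   0.56 89.4 ] turn deg [-0.2   1.38 -1.07] | total frac [0.054 0.011 1.788] [-0.0022  0.0153 -0.0119] rows>= 3
9.05 [471.6  -5.4 139.4] [-179.83    1.37 -174.48] F [-0.1  0.4  0.1] M [0.01 0.09 0.  ] g 0.999
```

View pics/top5.png

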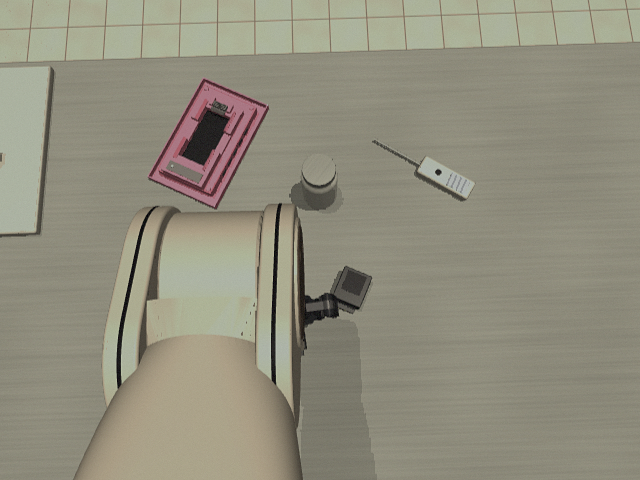

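View pics/scene5.png

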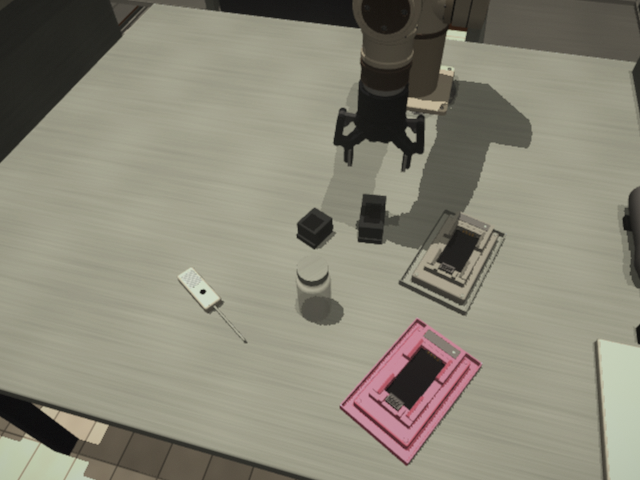

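Run:
```python
from pl import *
crop('scene5','s6',345,180,400,255,8)
```

```text
(no output)
```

View pics/s6.png

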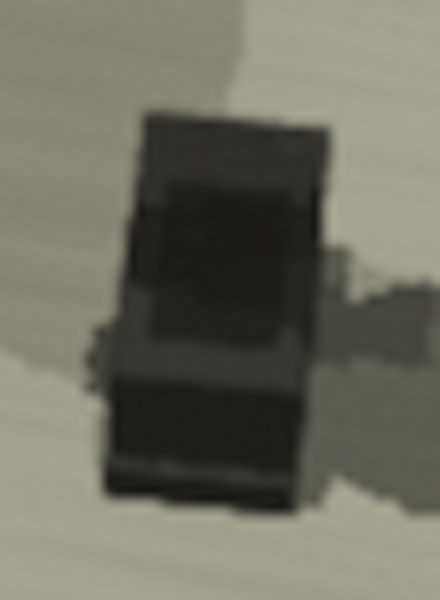

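Run:
```python
from fit import *
def P(p): return np.array([(p[0]+.5)/8-.5+345,(p[1]+.5)/8-.5+180])
L=[(s,P((147,114)),(-45,-23,42)),(s,P((330,128)),(-45,23,42)),(s,P((112,378)),(41,-23,42)),(s,P((303,388)),(41,23,42)),(s,P((104,497)),(45,-23,0)),(s,P((298,515)),(45,23,0))]
q,r=fit(L,[470,-5,.1]); print(q[:2],np.degrees(q[2]));print(r.round(1).tolist())
x=np.load('ba.npy')
from ba import cams
C=cams(x); q,r=fit([(C[1],b,c) for a,b,c in L],[470,-5,.1]); print('ba cam',q[:2],np.degrees(q[2]));print(r.round(1).tolist())
```

```text
[474.43483096  -6.6193438 ] 7.324595036296923
[[-0.4, -0.7], [0.2, -0.4], [-0.1, -0.4], [0.7, 0.6], [-0.1, 0.4], [-0.4, 0.4]]
ba cam [472.36967559  -5.01520282] 7.223483101912007
[[-0.4, -0.6], [0.2, -0.4], [-0.1, -0.4], [0.7, 0.6], [-0.1, 0.3], [-0.4, 0.3]]
```

Emit:
drive_tool(moves=[{"dx": 0.03,"dy": 0.01,"dz": 0.4,"ax": -0.002,"ay": 0.015,"az": -0.01,"hand": 1},{"dx": 0,"dy": 0,"dz": 0.5,"ax": 0,"ay": 0,"az": 0,"hand": 1},{"dx": 0,"dy": 0,"dz": 0.5,"ax": 0,"ay": 0,"az": 0,"hand": 1},{"dx": 0,"dy": 0,"dz": 0,"ax": 0,"ay": 0,"az": 0,"hand": 1}])

```text
clock: 9.38
tcp_pos: [473.9, -5.1, 70.3]
tcp_rot: [-179.9, 0.5, -174.0]
ft_force: [-0.6, 0.3, -1.2]
grip_width: 1.002
```

Run:
```python
from pl import *
show();plan([471.1,-5.2,26.5],tool(-173.1))
```

```text
9.38 [473.9  -5.1  70.3] [-179.94    0.47 -174.  ] F [-0.6  0.3 -1.2] M [0.01 0.07 0.  ] g 1.002
shift tool mm [ 3.18  0.21 43.8 ] turn deg [-0.06  0.47 -0.9 ] | total frac [0.064 0.004 0.876] [-0.0007  0.0053 -0.01  ] rows>= 2
```

Emit:
drive_tool(moves=[{"dx": 0.06,"dy": 0,"dz": 0.35,"ax": 0,"ay": 0.007,"az": -0.01,"hand": 1},{"dx": 0.02,"dy": 0,"dz": 0.35,"ax": 0,"ay": 0,"az": 0,"hand": 1},{"dx": 0,"dy": 0,"dz": 0.2,"ax": 0,"ay": 0,"az": 0,"hand": 1},{"dx": 0,"dy": 0,"dz": 0.03,"ax": 0,"ay": 0,"az": 0,"hand": 1}])

```text
clock: 9.72
tcp_pos: [471.9, -5.6, 25.2]
tcp_rot: [-179.9, -0.0, -173.4]
ft_force: [-1.4, -0.3, 0.2]
grip_width: 0.999
```

Run:
```python
from pl import *
show();plan([471.1,-5.2,26.5],tool(-173.1))
```

```text
9.72 [471.9  -5.6  25.2] [-1.7992e+02 -1.0000e-02 -1.7337e+02] F [-1.4 -0.3  0.2] M [-0.01  0.02  0.01] g 0.999
shift tool mm [ 0.76  0.47 -1.32] turn deg [-0.08 -0.01 -0.27] | total frac [ 0.015  0.009 -0.026] [-0.0009 -0.0001 -0.003 ] rows>= 1
```

Emit:
drive_tool(moves=[{"dx": 0.015,"dy": 0.01,"dz": -0.03,"ax": -0.001,"ay": 0,"az": -0.003,"hand": 1},{"dx": 0,"dy": 0,"dz": 0,"ax": 0,"ay": 0,"az": 0,"hand": 0.3},{"dx": 0,"dy": 0,"dz": 0,"ax": 0,"ay": 0,"az": 0,"hand": 0.2},{"dx": 0,"dy": 0,"dz": 0,"ax": 0,"ay": 0,"az": 0,"hand": -1},{"dx": 0,"dy": 0,"dz": 0,"ax": 0,"ay": 0,"az": 0,"hand": -1},{"dx": 0,"dy": 0,"dz": 0,"ax": 0,"ay": 0,"az": 0,"hand": -1},{"dx": 0,"dy": 0,"dz": 0,"ax": 0,"ay": 0,"az": 0,"hand": -1},{"dx": 0,"dy": 0,"dz": 0,"ax": 0,"ay": 0,"az": 0,"hand": -1}])

```text
clock: 10.38
tcp_pos: [473.5, -5.0, 31.4]
tcp_rot: [-180.0, 0.3, -173.2]
ft_force: [-0.2, -1.2, -3.9]
grip_width: 0.509
```

Run:
```python
from pl import *
show()
```

```text
10.38 [473.5  -5.   31.4] [-179.99    0.3  -173.17] F [-0.2 -1.2 -3.9] M [ 0.02 -0.04  0.  ] g 0.509
```

Emit:
drive_tool(moves=[{"dx": 0,"dy": 0,"dz": 0.03,"ax": 0,"ay": 0.003,"az": 0,"hand": -1},{"dx": 0,"dy": 0,"dz": 0.02,"ax": 0,"ay": 0,"az": 0,"hand": -1}])

```text
clock: 10.55
tcp_pos: [473.3, -5.0, 30.9]
tcp_rot: [-180.0, 0.0, -173.2]
ft_force: [-4.0, -0.0, 9.8]
grip_width: 0.513
```

Run:
```python
from pl import *
show()
```

```text
10.55 [473.3  -5.   30.9] [-1.7999e+02  3.0000e-02 -1.7318e+02] F [-4.  -0.   9.8] M [0.08 0.8  0.01] g 0.513
```

```bash
cat >> pl.py <<'E'
G=dict(px=1.0,pz=31.0,yaw=-16.84,B=np.array([518.9,162.8,24.0]))
def rpack(tilt): return Ro.from_euler('z',G['yaw'],degrees=True)*Ro.from_rotvec([0,-np.radians(tilt),0])
TF=Ro.from_matrix(np.diag([-1.,1,-1]))
def target(X,Y,Z,tilt): # toe bottom front pos in bay frame
    Rb=Ro.from_euler('z',G['yaw'],degrees=True); Rp=rpack(tilt)
    O=G['B']+Rb.apply([X,Y,Z])-Rp.apply([-54,0,0]); return O+Rp.apply([G['px'],0,G['pz']]),Rp*TF
def where(st=None):
    st=st or monitor.get_state(); Rp=Rm(st['tcp_rot'])*TF.inv(); O=st['tcp_pos']-Rp.apply([G['px'],0,G['pz']])
    Rb=Ro.from_euler('z',G['yaw'],degrees=True)
    toe=Rb.inv().apply(O+Rp.apply([-54,0,0])-G['B']); heel=Rb.inv().apply(O+Rp.apply([45,0,0])-G['B'])
    L=Rb.inv()*Rp; e=np.degrees(L.as_rotvec()); F=Rb.inv().apply(st['ft_force'])
    print(round(st['clock'],2),'toe',toe.round(2),'heel',heel.round(2),'rotvec(bay)',e.round(2),'F bay',F.round(1),'M',Rb.inv().apply(st['wrist_torque']).round(2),'g',round(st['grip_width'],3))
def go(X,Y,Z,tilt): where(); plan(*target(X,Y,Z,tilt))
E
python3 - <<'E'
from pl import *
go(-45,0,60,15)
E
```

```text
10.55 toe [ -45.35 -195.9   -24.08] heel [  45.33 -156.17  -24.03] rotvec(bay) [-0.   -0.03 23.66] F bay [-3.8 -1.2  9.8] M [-0.16  0.79  0.01] g 0.513
shift tool mm [-65.31 161.17 -97.22] turn deg [  3.09 -14.76  23.53] | total frac [-1.306  3.223 -1.944] [ 0.0344 -0.164   0.2614] rows>= 5
```

Emit:
drive_tool(moves=[{"dx": 0,"dy": 0,"dz": -0.25,"ax": 0,"ay": 0,"az": 0,"hand": -1},{"dx": 0,"dy": 0,"dz": -0.45,"ax": 0,"ay": 0,"az": 0.05,"hand": -1},{"dx": 0,"dy": 0,"dz": -0.5,"ax": 0,"ay": 0,"az": 0.07,"hand": -1},{"dx": 0,"dy": 0,"dz": -0.4,"ax": 0,"ay": 0,"az": 0.07,"hand": -1},{"dx": 0,"dy": 0,"dz": -0.1,"ax": 0,"ay": 0,"az": 0.06,"hand": -1},{"dx": 0,"dy": 0,"dz": 0,"ax": 0,"ay": 0,"az": 0,"hand": -1}])

```text
clock: 11.05
tcp_pos: [469.6, -5.1, 116.3]
tcp_rot: [-179.8, -0.5, 163.3]
ft_force: [-0.0, -0.3, -4.7]
grip_width: 0.51
```

Run:
```python
from pl import *
show();go(-45,0,60,0);go(-45,0,60,15)
```

```text
11.05 [469.6  -5.1 116.3] [-179.82   -0.54  163.27] F [-0.  -0.3 -4.7] M [-0.03 -0.12  0.03] g 0.51
11.05 toe [ -53.88 -175.17   61.86] heel [  45.11 -174.99   60.92] rotvec(bay) [-0.18  0.54  0.11] F bay [ 0.1 -0.3 -4.7] M [ 0.   -0.12  0.03] g 0.51
shift tool mm [ -8.93 174.96   0.7 ] turn deg [-0.18 -0.54  0.11] | total frac [-0.179  3.499  0.014] [-0.002  -0.006   0.0012] rows>= 5
11.05 toe [ -53.88 -175.17   61.86] heel [  45.11 -174.99   60.92] rotvec(bay) [-0.18  0.54  0.11] F bay [ 0.1 -0.3 -4.7] M [ 0.   -0.12  0.03] g 0.51
shift tool mm [  1.09 174.93 -12.38] turn deg [ -0.17 -15.54   0.13] | total frac [ 0.022  3.499 -0.248] [-0.0018 -0.1727  0.0015] rows>= 5
```

Emit:
drive_tool(moves=[{"dx": 0,"dy": 0.4,"dz": -0.05,"ax": 0,"ay": 0,"az": 0,"hand": -1},{"dx": 0,"dy": 0.65,"dz": -0.05,"ax": 0,"ay": 0,"az": 0,"hand": -1},{"dx": 0,"dy": 0.75,"dz": -0.05,"ax": 0,"ay": 0,"az": 0,"hand": -1},{"dx": 0,"dy": 0.75,"dz": -0.05,"ax": 0,"ay": 0,"az": 0,"hand": -1},{"dx": 0,"dy": 0.5,"dz": 0,"ax": 0,"ay": 0,"az": 0,"hand": -1},{"dx": 0,"dy": 0.3,"dz": 0,"ax": 0,"ay": -0.02,"az": 0,"hand": -1}])

```text
clock: 11.55
tcp_pos: [516.7, 156.5, 120.1]
tcp_rot: [-179.5, 0.9, 163.5]
ft_force: [0.9, 0.4, -3.5]
grip_width: 0.51
```

Run:
```python
from pl import *
show();go(-45,0,45,15);print(monitor.get_state()['joint_pos'].round(1))
```

```text
11.55 [516.7 156.5 120.1] [-179.47    0.9   163.53] F [ 0.9  0.4 -3.5] M [-0.01 -0.08  0.  ] g 0.51
11.55 toe [-54.83  -7.29  64.29] heel [44.16 -6.65 65.84] rotvec(bay) [-0.53 -0.9   0.36] F bay [ 0.8  0.6 -3.5] M [ 0.02 -0.08  0.  ] g 0.51
shift tool mm [-0.36  6.71  6.91] turn deg [ -0.48 -14.1    0.43] | total frac [-0.007  0.134  0.138] [-0.0053 -0.1566  0.0048] rows>= 3
[17.4 21.8 -4.9 62.8 -0.9 33.9]
```

Emit:
drive_tool(moves=[{"dx": 0,"dy": 0.08,"dz": 0,"ax": -0.005,"ay": -0.055,"az": 0.004,"hand": -1},{"dx": 0,"dy": 0.03,"dz": 0,"ax": 0,"ay": -0.055,"az": 0,"hand": -1},{"dx": 0,"dy": 0,"dz": 0,"ax": 0,"ay": -0.04,"az": 0,"hand": -1},{"dx": 0,"dy": 0,"dz": 0,"ax": 0,"ay": 0,"az": 0,"hand": -1},{"dx": 0,"dy": 0,"dz": 0,"ax": 0,"ay": 0,"az": 0,"hand": -1}])

```text
clock: 11.97
tcp_pos: [514.3, 166.9, 111.4]
tcp_rot: [-179.5, 14.2, 164.5]
ft_force: [0.4, -0.0, -3.9]
grip_width: 0.51
```

Run:
```python
from pl import *
show();go(-45,0,30,15);snap('scene','scene7');snap('top','top7');where();crop('scene7','s7',385,150,515,290,4.2);crop('top7','t7',100,200,260,380,3.2)
```

```text
11.97 [514.3 166.9 111.4] [-179.5    14.24  164.49] F [ 0.4 -0.  -3.9] M [0.13 0.42 0.04] g 0.51
11.97 toe [-51.24   1.24  43.84] heel [44.7   3.46 68.2 ] rotvec(bay) [ -0.33 -14.25   1.26] F bay [ 0.4  0.1 -3.9] M [0.01 0.44 0.04] g 0.51
shift tool mm [-2.18 -2.58 14.24] turn deg [-0.17 -0.75  1.29] | total frac [-0.044 -0.052  0.285] [-0.0019 -0.0083  0.0143] rows>= 1
12.07 toe [-50.28   1.13  44.08] heel [45.65  3.14 68.45] rotvec(bay) [ -0.34 -14.25   1.13] F bay [-0.6 -0.8 -4.8] M [0.04 0.44 0.01] g 0.508
```

View pics/s7.png

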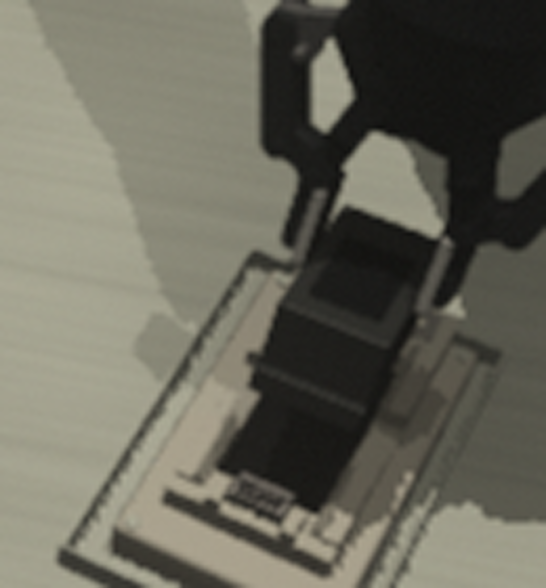

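View pics/t7.png

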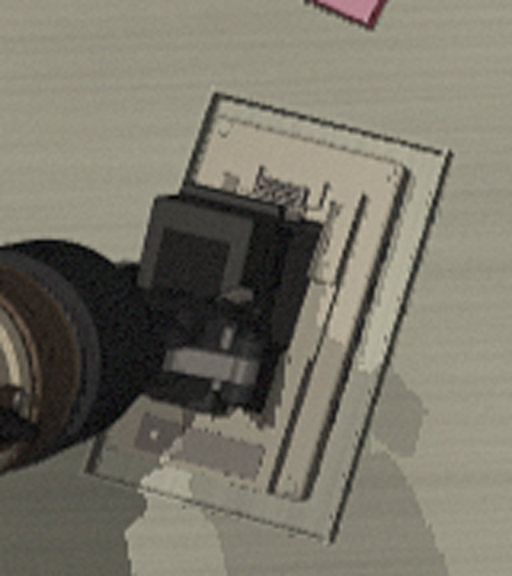

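Run:
```python
from pl import *
go(-44,0,15,15)
```

```text
12.07 toe [-50.28   1.13  44.08] heel [45.65  3.14 68.45] rotvec(bay) [ -0.34 -14.25   1.13] F bay [-0.6 -0.8 -4.8] M [0.04 0.44 0.01] g 0.508
shift tool mm [ 1.51 -2.22 29.03] turn deg [-0.19 -0.74  1.16] | total frac [ 0.03  -0.044  0.581] [-0.0021 -0.0083  0.0129] rows>= 1
```

Emit:
drive_tool(moves=[{"dx": 0,"dy": -0.044,"dz": 0.1,"ax": -0.002,"ay": -0.008,"az": 0.013,"hand": -1},{"dx": 0.01,"dy": 0,"dz": 0.2,"ax": 0,"ay": 0,"az": 0,"hand": -1},{"dx": 0.01,"dy": 0,"dz": 0.2,"ax": 0,"ay": 0,"az": 0,"hand": -1},{"dx": 0,"dy": 0,"dz": 0.05,"ax": 0,"ay": 0,"az": 0,"hand": -1}])

```text
clock: 12.4
tcp_pos: [524.8, 161.5, 84.3]
tcp_rot: [179.9, 15.0, 163.0]
ft_force: [-0.3, -0.0, -4.9]
grip_width: 0.509
```

Run:
```python
from pl import *
go(-44,0,10,15)
```

```text
12.4 toe [-39.08   0.62  16.12] heel [56.57  0.36 41.68] rotvec(bay) [  0.07 -14.96  -0.15] F bay [-0.3 -0.1 -4.9] M [-0.07  0.52 -0.03] g 0.509
shift tool mm [ 6.36 -0.47  4.6 ] turn deg [ 0.05 -0.04 -0.15] | total frac [ 0.127 -0.009  0.092] [ 0.0006 -0.0004 -0.0017] rows>= 1
```

Emit:
drive_tool(moves=[{"dx": 0.08,"dy": -0.01,"dz": 0.03,"ax": 0,"ay": 0,"az": -0.0015,"hand": -1},{"dx": 0.02,"dy": 0,"dz": 0.0,"ax": 0,"ay": 0,"az": 0,"hand": -1}])

```text
clock: 12.57
tcp_pos: [520.7, 161.3, 79.4]
tcp_rot: [-179.9, 14.8, 163.1]
ft_force: [-0.7, -0.3, -3.7]
grip_width: 0.505
```

Run:
```python
from pl import *
from ba import cams
go(-44,0,10,15);snap('scene','scene8');st=monitor.get_state();where()
C=cams(np.load('ba.npy'))[1]
x0,y0,s=400,180,5
im=cv2.resize(cv2.imread('pics/scene8.png')[y0:300,x0:520],None,fx=s,fy=s,interpolation=cv2.INTER_CUBIC)
cv2.imwrite('pics/s8.png',im)
Rp=Rm(st['tcp_rot'])*TF.inv(); O=st['tcp_pos']-Rp.apply([G['px'],0,G['pz']])
def L(P,col):
    q=[(proj(C,p)-[x0,y0]+.5)*s for p in P]; cv2.polylines(im,[np.int32(np.round(q))],False,col,1,cv2.LINE_AA)
pk=lambda a:[O+Rp.apply(v) for v in a]
L(pk([(41,-23,42),(41,23,42),(-45,23,42),(-45,-23,42),(41,-23,42)]),(0,255,0))
L(pk([(45,-23,0),(45,23,0)]),(0,255,0)); L(pk([(45,-23,11.5),(45,23,11.5)]),(0,255,0))
Rb=Ro.from_euler('z',G['yaw'],degrees=True); b=lambda a:[G['B']+Rb.apply(v) for v in a]
for y in(-23.8,23.8): L(b([(-19.5,y,6),(17.5,y,6)]),(255,0,255))
L(b([(-50.5,-24,12),(-50.5,24,12)]),(255,255,0)); L(b([(45,-23.8,12),(45,23.8,12)]),(0,165,255))
cv2.imwrite('pics/s8o.png',im)
```

```text
12.57 toe [-43.14  -0.9   11.37] heel [52.58 -1.01 36.65] rotvec(bay) [ -0.06 -14.8   -0.07] F bay [-0.6 -0.5 -3.7] M [0.07 0.55 0.02] g 0.505
shift tool mm [1.29 0.93 0.91] turn deg [-0.07 -0.2  -0.06] | total frac [0.026 0.019 0.018] [-0.0008 -0.0023 -0.0007] rows>= 1
12.62 toe [-42.85  -0.66  11.72] heel [52.84 -0.78 37.09] rotvec(bay) [ -0.04 -14.84  -0.08] F bay [-0.4 -0.7 -4. ] M [ 0.05  0.43 -0.02] g 0.503
```

View pics/s8.png

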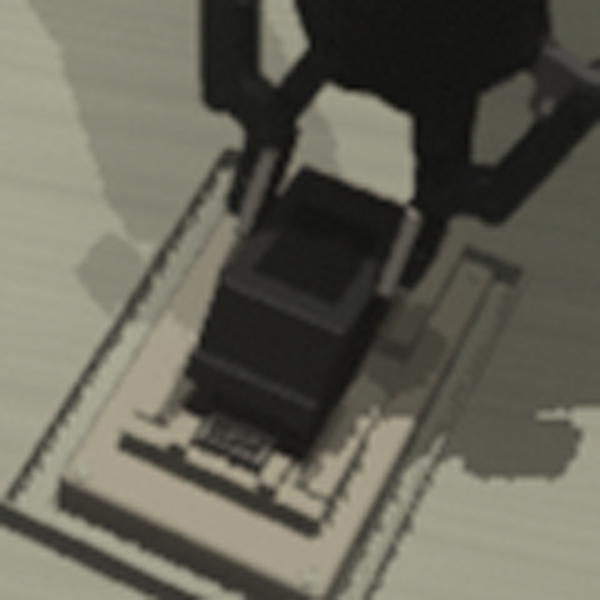

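View pics/s8o.png

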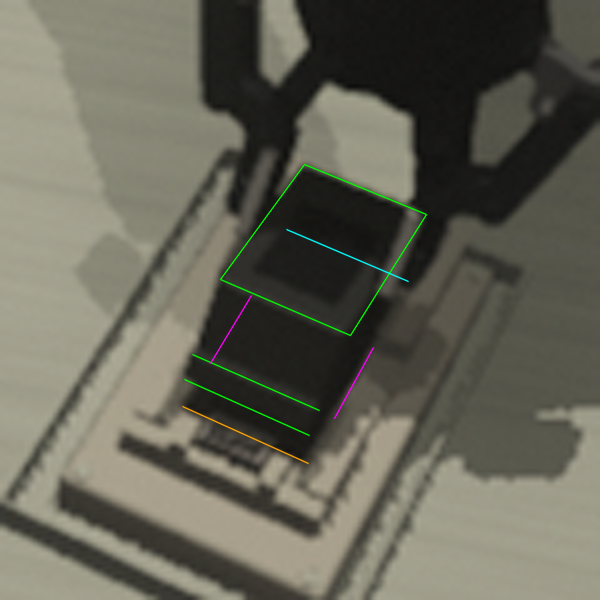

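Emit:
drive_tool(moves=[{"dx": 0.01,"dy": 0.014,"dz": 0.07,"ax": 0,"ay": -0.002,"az": 0,"hand": -1},{"dx": 0.02,"dy": 0,"dz": 0.06,"ax": 0,"ay": 0,"az": 0,"hand": -1},{"dx": 0.02,"dy": 0,"dz": 0.04,"ax": 0,"ay": 0,"az": 0,"hand": -1}])

```text
clock: 12.87
tcp_pos: [522.0, 162.6, 71.4]
tcp_rot: [180.0, 15.1, 163.1]
ft_force: [0.7, -1.0, -3.6]
grip_width: 0.506
```

Run:
```python
from pl import *
go(-44,0,1,15)
```

```text
12.87 toe [-41.92   0.78   3.13] heel [53.64  0.66 29.  ] rotvec(bay) [  0.03 -15.15  -0.07] F bay [ 0.9 -0.8 -3.6] M [-0.11  0.43 -0.05] g 0.506
shift tool mm [ 2.48 -0.71  1.65] turn deg [ 0.02  0.15 -0.07] | total frac [ 0.05  -0.014  0.033] [ 0.0002  0.0017 -0.0008] rows>= 1
```

Emit:
drive_tool(moves=[{"dx": 0.03,"dy": -0.01,"dz": 0.035,"ax": 0,"ay": 0,"az": 0,"hand": -1},{"dx": 0.01,"dy": 0,"dz": 0.02,"ax": 0,"ay": 0,"az": 0,"hand": -1}])

```text
clock: 13.03
tcp_pos: [520.4, 162.6, 67.9]
tcp_rot: [180.0, 15.1, 163.1]
ft_force: [-0.5, -0.7, -3.9]
grip_width: 0.512
```

Run:
```python
from pl import *
go(-44,0,0,15)
```

```text
13.03 toe [-43.49   0.35  -0.44] heel [52.07  0.28 25.42] rotvec(bay) [  0.03 -15.14  -0.04] F bay [-0.3 -0.9 -3.9] M [-0.03  0.52  0.01] g 0.512
shift tool mm [ 0.29 -0.3  -0.42] turn deg [ 0.03  0.14 -0.04] | total frac [ 0.006 -0.006 -0.008] [ 0.0003  0.0016 -0.0005] rows>= 1
```

Emit:
drive_tool(moves=[{"dx": 0.0,"dy": -0.006,"dz": 0.02,"ax": 0,"ay": 0,"az": 0,"hand": -1},{"dx": 0.0,"dy": 0,"dz": 0.02,"ax": 0,"ay": 0,"az": 0,"hand": -1}])

```text
clock: 13.2
tcp_pos: [521.5, 162.5, 66.6]
tcp_rot: [179.9, 15.3, 163.1]
ft_force: [-0.3, -1.1, -0.9]
grip_width: 0.512
```

Run:
```python
from pl import *
where()
```

```text
13.2 toe [-42.29   0.51  -1.82] heel [53.22  0.44 24.23] rotvec(bay) [  0.08 -15.25  -0.03] F bay [ 0.  -1.1 -0.9] M [-0.36  0.51 -0.  ] g 0.512
```

Emit:
drive_tool(moves=[{"dx": 0.01,"dy": -0.01,"dz": 0.025,"ax": 0,"ay": 0.002,"az": 0,"hand": -1},{"dx": 0.01,"dy": 0,"dz": 0.01,"ax": 0,"ay": 0,"az": 0,"hand": -1}])

```text
clock: 13.37
tcp_pos: [522.2, 162.2, 65.9]
tcp_rot: [179.9, 15.2, 163.1]
ft_force: [-1.0, -0.0, 0.3]
grip_width: 0.509
```

Run:
```python
from pl import *
where()
```

```text
13.37 toe [-41.62   0.51  -2.46] heel [53.9   0.39 23.55] rotvec(bay) [  0.14 -15.23  -0.05] F bay [-1.  -0.3  0.3] M [-0.4   0.52 -0.02] g 0.509
```

Run:
```python
from pl import *
snap('scene','scene9');where();crop('scene9','s9',415,190,505,275,8);snap('top','top9');crop('top9','t9',120,225,250,375,4.5);where()
```

```text
13.42 toe [-41.64   0.54  -2.44] heel [53.88  0.43 23.58] rotvec(bay) [  0.14 -15.24  -0.05] F bay [ 0.5 -1.3  0.7] M [-0.28  0.47 -0.01] g 0.508
13.47 toe [-41.67   0.54  -2.45] heel [53.85  0.43 23.57] rotvec(bay) [  0.14 -15.24  -0.04] F bay [-1.4 -1.8  0.4] M [-0.32  0.44 -0.07] g 0.509
```

View pics/s9.png

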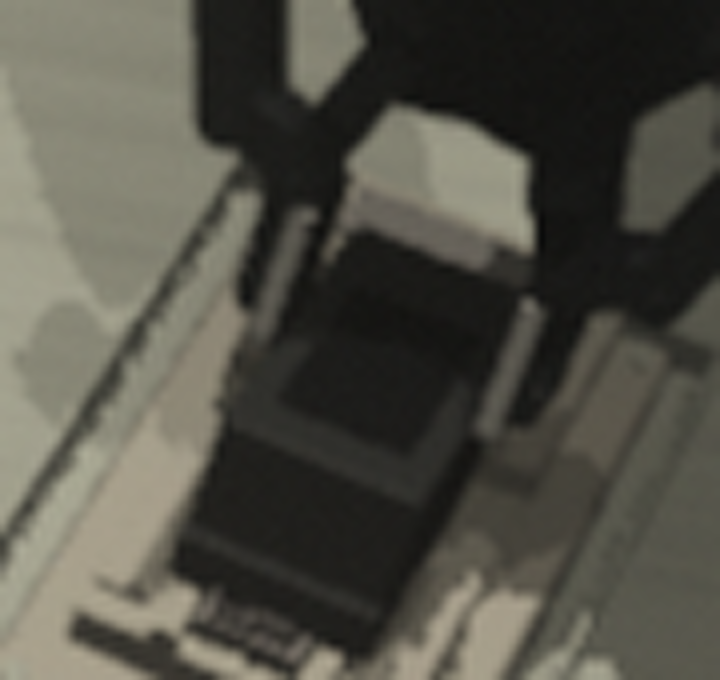

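View pics/t9.png

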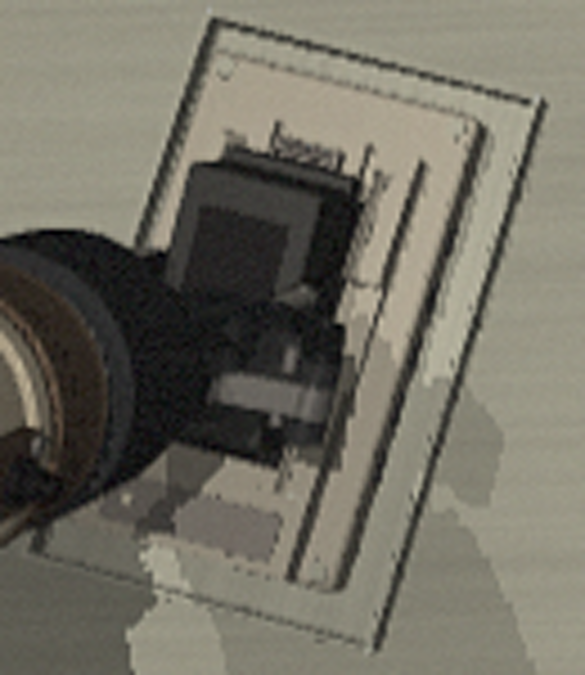

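Emit:
drive_tool(moves=[{"dx": 0.01,"dy": -0.02,"dz": 0,"ax": -0.001,"ay": 0.002,"az": 0,"hand": -1},{"dx": 0.01,"dy": -0.005,"dz": 0.0,"ax": 0,"ay": 0,"az": 0,"hand": -1}])

```text
clock: 13.63
tcp_pos: [521.6, 162.1, 66.4]
tcp_rot: [179.6, 15.1, 163.1]
ft_force: [-0.3, -0.4, 0.1]
grip_width: 0.507
```

Run:
```python
from pl import *
where()
```

```text
13.63 toe [-42.26   0.41  -1.85] heel [53.32  0.25 23.94] rotvec(bay) [  0.38 -15.1   -0.04] F bay [-0.2 -0.5  0.1] M [-0.01  0.38  0.  ] g 0.507
```

Emit:
drive_tool(moves=[{"dx": 0.01,"dy": -0.005,"dz": 0.02,"ax": 0.004,"ay": 0,"az": 0,"hand": -1},{"dx": 0.01,"dy": 0,"dz": 0.03,"ax": 0,"ay": 0,"az": 0,"hand": -1}])

```text
clock: 13.8
tcp_pos: [522.8, 162.1, 65.2]
tcp_rot: [179.9, 15.3, 163.0]
ft_force: [-4.4, -1.3, 11.8]
grip_width: 0.508
```

Run:
```python
from pl import *
where()
```

```text
13.8 toe [-40.95   0.59  -3.17] heel [54.54  0.36 22.96] rotvec(bay) [  0.08 -15.3   -0.13] F bay [-3.9 -2.5 11.8] M [-0.75  0.58 -0.1 ] g 0.508
```

```bash
sed -i 's/518.9,162.8,24.0/518.9,162.8,22.3/' pl.py
python3 - <<'E'
from pl import *
go(-44,0,0.2,15)
E
```

```text
13.8 toe [-40.95   0.59  -1.47] heel [54.54  0.36 24.66] rotvec(bay) [  0.08 -15.3   -0.13] F bay [-3.9 -2.5 11.8] M [-0.75  0.58 -0.1 ] g 0.508
shift tool mm [ 2.34 -0.43 -2.13] turn deg [ 0.06  0.3  -0.13] | total frac [ 0.047 -0.009 -0.043] [ 0.0007  0.0034 -0.0015] rows>= 1
```

Emit:
drive_tool(moves=[{"dx": 0.047,"dy": -0.009,"dz": -0.043,"ax": 0.001,"ay": 0.003,"az": -0.0015,"hand": -1},{"dx": 0.03,"dy": 0,"dz": -0.01,"ax": 0,"ay": 0,"az": 0,"hand": -1}])

```text
clock: 13.97
tcp_pos: [519.6, 163.1, 67.4]
tcp_rot: [180.0, 15.2, 163.1]
ft_force: [1.5, 0.2, -2.1]
grip_width: 0.511
```

Run:
```python
from pl import *
go(-46,0,0.2,15)
```

```text
13.97 toe [-44.43   0.53   0.84] heel [51.13  0.47 26.73] rotvec(bay) [ 1.000e-02 -1.516e+01 -3.000e-02] F bay [ 1.4  0.6 -2.1] M [-0.02  0.07 -0.04] g 0.511
shift tool mm [ 1.6  -0.5   0.36] turn deg [ 0.    0.16 -0.03] | total frac [ 0.032 -0.01   0.007] [ 0.      0.0018 -0.0004] rows>= 1
```

Emit:
drive_tool(moves=[{"dx": 0.0,"dy": -0.006,"dz": 0.015,"ax": 0,"ay": 0.002,"az": 0,"hand": -1},{"dx": 0.015,"dy": 0,"dz": 0.005,"ax": 0,"ay": 0,"az": 0,"hand": -1}])

```text
clock: 14.13
tcp_pos: [519.9, 163.1, 66.7]
tcp_rot: [180.0, 15.1, 163.1]
ft_force: [2.0, -1.5, 1.3]
grip_width: 0.512
```

Run:
```python
from pl import *
go(-46,0,0.2,15)
```

```text
14.13 toe [-44.12   0.64   0.13] heel [51.46  0.56 25.92] rotvec(bay) [  0.03 -15.1   -0.05] F bay [ 2.3 -0.9  1.3] M [-0.23 -0.31 -0.02] g 0.512
shift tool mm [ 1.74 -0.58 -0.46] turn deg [ 0.03  0.1  -0.05] | total frac [ 0.035 -0.012 -0.009] [ 0.0003  0.0011 -0.0005] rows>= 1
```

Emit:
drive_tool(moves=[{"dx": 0.03,"dy": -0.008,"dz": -0.014,"ax": 0,"ay": 0.001,"az": 0,"hand": -1},{"dx": 0.03,"dy": 0,"dz": -0.008,"ax": 0,"ay": 0,"az": 0,"hand": -1}])

```text
clock: 14.3
tcp_pos: [517.9, 163.6, 67.3]
tcp_rot: [179.9, 15.1, 163.1]
ft_force: [1.9, -0.1, -1.0]
grip_width: 0.509
```

Run:
```python
from pl import *
go(-46,0,0.2,15)
```

```text
14.3 toe [-46.23   0.6    0.71] heel [49.34  0.43 26.54] rotvec(bay) [  0.06 -15.13  -0.09] F bay [ 1.8  0.5 -1. ] M [-0.02 -0.06 -0.02] g 0.509
shift tool mm [-0.16 -0.48  0.67] turn deg [ 0.05  0.13 -0.1 ] | total frac [-0.003 -0.01   0.013] [ 0.0005  0.0014 -0.0011] rows>= 1
```

Emit:
drive_tool(moves=[{"dx": 0.025,"dy": -0.008,"dz": -0.004,"ax": 0,"ay": 0.001,"az": -0.001,"hand": -1},{"dx": 0.03,"dy": 0,"dz": -0.006,"ax": 0,"ay": 0,"az": 0,"hand": -1}])

```text
clock: 14.47
tcp_pos: [516.7, 164.1, 67.9]
tcp_rot: [179.9, 15.2, 163.1]
ft_force: [4.2, -1.9, 0.5]
grip_width: 0.509
```

Run:
```python
from pl import *
go(-48,0,0.5,15)
```

```text
14.47 toe [-47.42   0.67   1.21] heel [48.09  0.57 27.24] rotvec(bay) [  0.1  -15.24  -0.05] F bay [ 4.6 -0.6  0.5] M [-0.27 -0.88  0.01] g 0.509
shift tool mm [ 0.61 -0.56  0.76] turn deg [ 0.09  0.24 -0.06] | total frac [ 0.012 -0.011  0.015] [ 0.001   0.0027 -0.0007] rows>= 1
```

Emit:
drive_tool(moves=[{"dx": 0.03,"dy": -0.008,"dz": -0.004,"ax": 0.001,"ay": 0.003,"az": -0.001,"hand": -1},{"dx": 0.03,"dy": 0,"dz": -0.006,"ax": 0,"ay": 0,"az": 0,"hand": -1}])

```text
clock: 14.63
tcp_pos: [515.2, 164.5, 68.5]
tcp_rot: [180.0, 15.2, 163.1]
ft_force: [4.5, -2.6, -1.4]
grip_width: 0.506
```

Run:
```python
from pl import *
go(-49,0,0.5,15)
```

```text
14.63 toe [-48.97   0.66   1.88] heel [46.58  0.61 27.79] rotvec(bay) [  0.04 -15.17  -0.02] F bay [ 5.1 -1.2 -1.4] M [-0.14 -0.86  0.06] g 0.506
shift tool mm [ 0.3  -0.61  1.49] turn deg [ 0.04  0.17 -0.02] | total frac [ 0.006 -0.012  0.03 ] [ 0.0004  0.0019 -0.0003] rows>= 1
```

Emit:
drive_tool(moves=[{"dx": 0.025,"dy": -0.01,"dz": 0.015,"ax": 0,"ay": 0.002,"az": 0,"hand": -1},{"dx": 0.04,"dy": 0,"dz": 0.005,"ax": 0,"ay": 0,"az": 0,"hand": -1}])

```text
clock: 14.8
tcp_pos: [515.0, 164.6, 68.3]
tcp_rot: [179.9, 15.3, 163.0]
ft_force: [6.1, -3.6, 1.0]
grip_width: 0.514
```

Run:
```python
from pl import *
go(-51,0,0.5,15)
```

```text
14.8 toe [-49.06   0.74   1.52] heel [46.42  0.55 27.7 ] rotvec(bay) [  0.07 -15.34  -0.1 ] F bay [ 6.9 -1.7  1. ] M [-0.38 -1.39 -0.06] g 0.514
shift tool mm [ 1.96 -0.61  0.79] turn deg [ 0.06  0.34 -0.11] | total frac [ 0.039 -0.012  0.016] [ 0.0007  0.0038 -0.0012] rows>= 1
```

Emit:
drive_tool(moves=[{"dx": 0.05,"dy": -0.012,"dz": -0.005,"ax": 0,"ay": 0.004,"az": -0.001,"hand": -1},{"dx": 0.05,"dy": -0.01,"dz": -0.01,"ax": 0,"ay": 0,"az": 0,"hand": -1}])

```text
clock: 14.97
tcp_pos: [513.0, 165.0, 69.3]
tcp_rot: [179.8, 15.3, 163.0]
ft_force: [6.2, -1.7, -2.6]
grip_width: 0.508
```

Run:
```python
from pl import *
go(-51,0,0.5,15)
```

```text
14.97 toe [-51.16   0.53   2.52] heel [44.31  0.32 28.7 ] rotvec(bay) [  0.15 -15.33  -0.1 ] F bay [ 6.4  0.2 -2.6] M [ 0.12 -1.13 -0.06] g 0.508
shift tool mm [ 0.2  -0.34  2.31] turn deg [ 0.13  0.33 -0.12] | total frac [ 0.004 -0.007  0.046] [ 0.0015  0.0037 -0.0013] rows>= 1
```

Run:
```python
from pl import *
go(-52.0,0,1,12); go(-52.3,0,0.8,10)
```

```text
14.97 toe [-51.16   0.53   2.52] heel [44.31  0.32 28.7 ] rotvec(bay) [  0.15 -15.33  -0.1 ] F bay [ 6.4  0.2 -2.6] M [ 0.12 -1.13 -0.06] g 0.508
shift tool mm [-0.5  -0.35  4.49] turn deg [ 0.14  3.33 -0.12] | total frac [-0.01  -0.007  0.09 ] [ 0.0015  0.037  -0.0013] rows>= 1
14.97 toe [-51.16   0.53   2.52] heel [44.31  0.32 28.7 ] rotvec(bay) [  0.15 -15.33  -0.1 ] F bay [ 6.4  0.2 -2.6] M [ 0.12 -1.13 -0.06] g 0.508
shift tool mm [-1.09 -0.35  6.6 ] turn deg [ 0.14  5.33 -0.12] | total frac [-0.022 -0.007  0.132] [ 0.0015  0.0592 -0.0013] rows>= 1
```

Emit:
drive_tool(moves=[{"dx": 0.015,"dy": -0.007,"dz": 0.045,"ax": 0.001,"ay": 0.019,"az": -0.001,"hand": -1},{"dx": 0.02,"dy": -0.005,"dz": 0.04,"ax": 0,"ay": 0.019,"az": 0,"hand": -1}])

```text
clock: 15.13
tcp_pos: [514.6, 164.7, 66.6]
tcp_rot: [179.9, 12.3, 163.1]
ft_force: [7.1, -2.9, -0.7]
grip_width: 0.507
```

Run:
```python
from pl import *
go(-52.3,0,0.8,10)
```

```text
15.13 toe [-51.84   0.67   2.29] heel [44.9   0.61 23.33] rotvec(bay) [  0.12 -12.27  -0.02] F bay [ 7.6 -0.8 -0.7] M [-0.27 -1.59 -0.  ] g 0.507
shift tool mm [-0.41 -0.58  3.56] turn deg [ 0.12  2.27 -0.03] | total frac [-0.008 -0.012  0.071] [ 0.0013  0.0252 -0.0004] rows>= 1
```

Emit:
drive_tool(moves=[{"dx": 0.015,"dy": -0.008,"dz": 0.045,"ax": 0.001,"ay": 0.019,"az": 0,"hand": -1},{"dx": 0.02,"dy": -0.005,"dz": 0.04,"ax": 0,"ay": 0.019,"az": 0,"hand": -1}])

```text
clock: 15.3
tcp_pos: [516.8, 164.0, 64.1]
tcp_rot: [179.9, 9.1, 163.1]
ft_force: [0.8, -1.1, 9.3]
grip_width: 0.508
```

Run:
```python
from pl import *
go(-52.8,0,0.8,7)
```

```text
15.3 toe [-51.71   0.68   2.43] heel [46.03  0.52 18.15] rotvec(bay) [ 0.09 -9.13 -0.09] F bay [ 1.1 -0.9  9.3] M [-0.54 -0.61  0.01] g 0.508
shift tool mm [ 0.21 -0.55  3.51] turn deg [ 0.09  2.13 -0.09] | total frac [ 0.004 -0.011  0.07 ] [ 0.001   0.0237 -0.001 ] rows>= 1
```

Emit:
drive_tool(moves=[{"dx": 0.05,"dy": -0.01,"dz": 0.0,"ax": 0.001,"ay": 0.003,"az": -0.001,"hand": -1},{"dx": 0.05,"dy": -0.005,"dz": 0.0,"ax": 0,"ay": 0.003,"az": 0,"hand": -1}])

```text
clock: 15.47
tcp_pos: [515.9, 164.2, 64.5]
tcp_rot: [179.9, 8.9, 163.0]
ft_force: [7.6, -4.1, -1.7]
grip_width: 0.508
```

Run:
```python
from pl import *
go(-52.8,0,0.8,7)
```

```text
15.47 toe [-52.86   0.65   3.06] heel [44.94  0.4  18.39] rotvec(bay) [ 0.07 -8.91 -0.14] F bay [ 8.5 -1.7 -1.7] M [-0.11 -1.81  0.  ] g 0.508
shift tool mm [-0.72 -0.48  4.09] turn deg [ 0.06  1.91 -0.15] | total frac [-0.014 -0.01   0.082] [ 0.0006  0.0212 -0.0016] rows>= 1
```

```bash
cat > ovp.py <<'E'
from pl import *
from ba import cams
C=cams(np.load('ba.npy'))[1]
def ovp(tag,out,box=(415,180,510,290),s=7):
    snap('scene',tag);st=monitor.get_state();where()
    x0,y0,x1,y1=box
    im=cv2.resize(cv2.imread(f'pics/{tag}.png')[y0:y1,x0:x1],None,fx=s,fy=s,interpolation=cv2.INTER_CUBIC)
    cv2.imwrite(f'pics/{out}.png',im)
    Rp=Rm(st['tcp_rot'])*TF.inv(); O=st['tcp_pos']-Rp.apply([G['px'],0,G['pz']])
    def L(P,col):
        q=[(proj(C,p)-[x0,y0]+.5)*s for p in P]; cv2.polylines(im,[np.int32(np.round(q))],False,col,1,cv2.LINE_AA)
    pk=lambda a:[O+Rp.apply(v) for v in a]
    L(pk([(41,-23,42),(41,23,42),(-45,23,42),(-45,-23,42),(41,-23,42)]),(0,255,0))
    L(pk([(45,-23,0),(45,23,0)]),(0,255,0)); L(pk([(45,-23,11.5),(45,23,11.5)]),(0,255,0))
    cv2.imwrite(f'pics/{out}o.png',np.hstack([im]))
E
python3 - <<'E'
from ovp import *
ovp('scene10','s10',(420,190,500,275),7)
E
```

```text
15.52 toe [-52.89   0.63   3.09] heel [44.91  0.37 18.45] rotvec(bay) [ 0.07 -8.93 -0.14] F bay [ 8.8 -0.5 -1.7] M [-0.03 -1.73  0.01] g 0.508
```

View pics/s10.png

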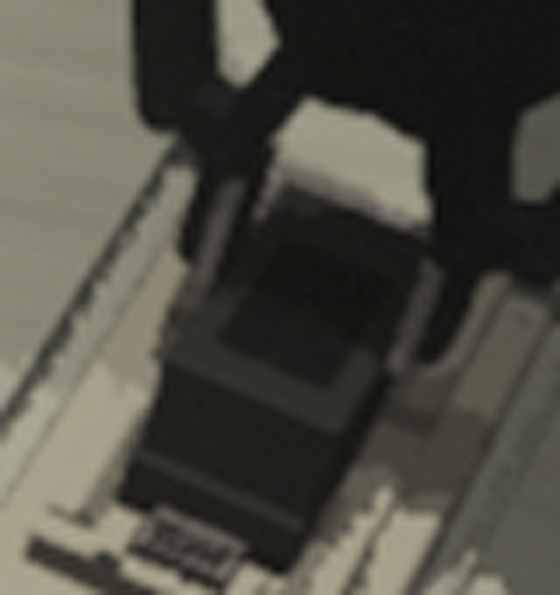

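View pics/s10o.png

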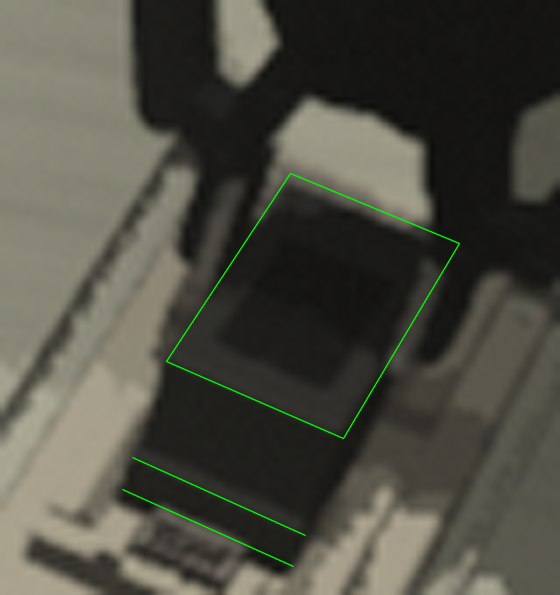

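Run:
```python
from pl import *
go(-53.2,0,2.5,5)
```

```text
15.52 toe [-52.89   0.63   3.09] heel [44.91  0.37 18.45] rotvec(bay) [ 0.07 -8.93 -0.14] F bay [ 8.8 -0.5 -1.7] M [-0.03 -1.73  0.01] g 0.508
shift tool mm [-1.59 -0.46  4.37] turn deg [ 0.06  3.93 -0.15] | total frac [-0.032 -0.009  0.087] [ 0.0007  0.0436 -0.0016] rows>= 1
```

Emit:
drive_tool(moves=[{"dx": 0.025,"dy": -0.006,"dz": 0.03,"ax": 0.001,"ay": 0.016,"az": -0.001,"hand": -1},{"dx": 0.03,"dy": -0.004,"dz": 0.03,"ax": 0,"ay": 0.016,"az": 0,"hand": -1}])

```text
clock: 15.68
tcp_pos: [516.3, 164.2, 63.6]
tcp_rot: [180.0, 6.5, 163.1]
ft_force: [3.8, -2.9, 7.3]
grip_width: 0.506
```

Run:
```python
from pl import *
go(-53.2,0,2.5,5)
```

```text
15.68 toe [-54.09   0.7    4.3 ] heel [44.27  0.56 15.49] rotvec(bay) [ 0.03 -6.49 -0.08] F bay [ 4.5 -1.6  7.3] M [-0.53 -1.27 -0.04] g 0.506
shift tool mm [-1.47 -0.6   3.33] turn deg [ 0.03  1.49 -0.08] | total frac [-0.029 -0.012  0.067] [ 0.0003  0.0166 -0.0009] rows>= 1
```

Emit:
drive_tool(moves=[{"dx": 0.01,"dy": -0.01,"dz": 0.04,"ax": 0,"ay": 0.016,"az": -0.001,"hand": -1},{"dx": 0.015,"dy": -0.005,"dz": 0.035,"ax": 0,"ay": 0.014,"az": 0,"hand": -1}])

```text
clock: 15.85
tcp_pos: [516.7, 164.1, 62.9]
tcp_rot: [179.9, 4.0, 163.2]
ft_force: [0.9, -2.0, 7.9]
grip_width: 0.508
```

Run:
```python
from pl import *
go(-54,0,2.5,3)
```

```text
15.85 toe [-55.16   0.63   5.8 ] heel [43.6   0.69 12.73] rotvec(bay) [ 0.12 -4.01  0.03] F bay [ 1.5 -1.7  7.9] M [-0.53 -0.85  0.  ] g 0.508
shift tool mm [-1.46 -0.6   4.35] turn deg [0.12 1.01 0.03] | total frac [-0.029 -0.012  0.087] [0.0014 0.0113 0.0003] rows>= 1
```

Run:
```python
from ovp import *
ovp('scene11','s11',(420,190,500,275),7)
```

```text
15.9 toe [-54.86   0.72   5.73] heel [43.91  0.73 12.58] rotvec(bay) [ 0.13 -3.96  0.01] F bay [ 1.2 -0.5  7.1] M [-0.25 -0.8  -0.04] g 0.506
```

View pics/s11.png

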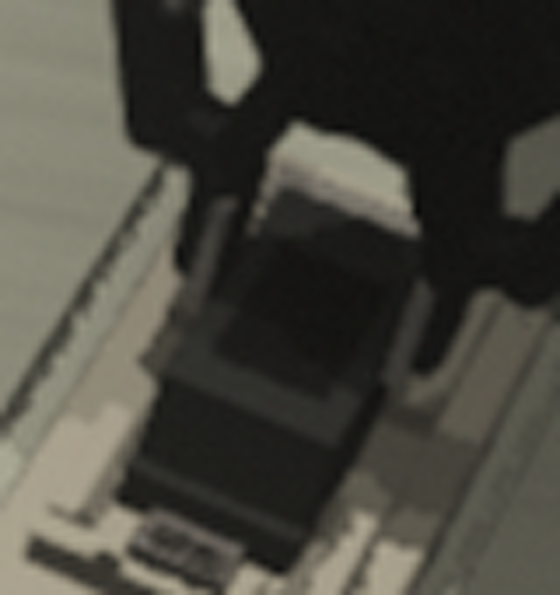

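View pics/s11o.png

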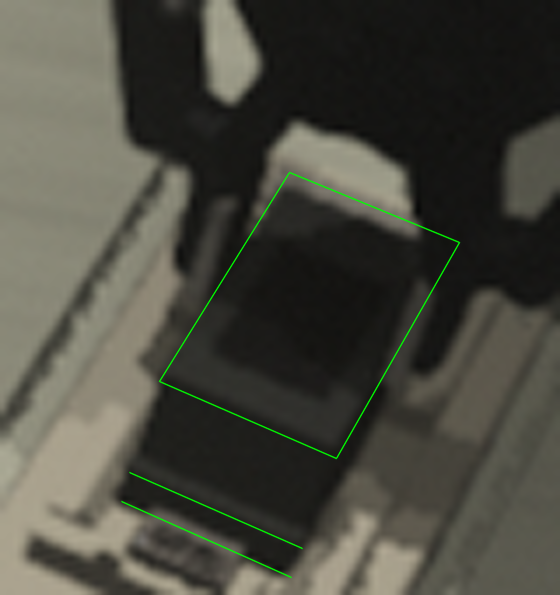

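Emit:
drive_tool(moves=[{"dx": 0.04,"dy": -0.01,"dz": 0.01,"ax": 0.001,"ay": 0.006,"az": 0,"hand": -1},{"dx": 0.05,"dy": -0.006,"dz": 0.015,"ax": 0,"ay": 0.006,"az": 0,"hand": -1}])

```text
clock: 16.07
tcp_pos: [515.1, 164.6, 62.9]
tcp_rot: [179.9, 3.2, 163.1]
ft_force: [7.0, -3.5, 1.4]
grip_width: 0.51
```

Run:
```python
from pl import *
where();show()
```

```text
16.07 toe [-57.36   0.72   6.6 ] heel [41.48  0.69 12.17] rotvec(bay) [ 0.12 -3.23 -0.01] F bay [ 7.7 -1.3  1.4] M [-0.27 -2.09 -0.04] g 0.51
16.07 [515.1 164.6  62.9] [179.88   3.23 163.15] F [ 7.  -3.5  1.4] M [-0.87 -1.93 -0.04] g 0.51
```

Emit:
drive_tool(moves=[{"dx": 0.01,"dy": -0.008,"dz": 0.04,"ax": 0.001,"ay": 0.01,"az": 0,"hand": -1},{"dx": 0.015,"dy": -0.005,"dz": 0.05,"ax": 0,"ay": 0.01,"az": 0,"hand": -1}])

```text
clock: 16.23
tcp_pos: [515.0, 164.6, 61.0]
tcp_rot: [179.9, 1.6, 163.2]
ft_force: [6.9, -2.1, -4.9]
grip_width: 0.511
```

Run:
```python
from pl import *
where();show()
```

```text
16.23 toe [-58.35   0.52   6.18] heel [40.61  0.64  9.02] rotvec(bay) [ 0.09 -1.64  0.07] F bay [ 7.3  0.  -4.9] M [-0.07 -1.56  0.12] g 0.511
16.23 [515.  164.6  61. ] [179.91   1.64 163.23] F [ 6.9 -2.1 -4.9] M [-0.52 -1.47  0.12] g 0.511
```

Emit:
drive_tool(moves=[{"dx": 0.01,"dy": -0.006,"dz": 0.04,"ax": 0.001,"ay": 0.012,"az": -0.001,"hand": -1},{"dx": 0.01,"dy": -0.005,"dz": 0.04,"ax": 0,"ay": 0.01,"az": 0,"hand": -1}])

```text
clock: 16.4
tcp_pos: [516.5, 164.1, 58.4]
tcp_rot: [179.9, -0.0, 163.3]
ft_force: [6.5, -3.1, 3.2]
grip_width: 0.506
```

Run:
```python
from ovp import *
show();ovp('scene12','s12',(420,190,500,275),7)
```

```text
16.4 [516.5 164.1  58.4] [ 1.7995e+02 -3.0000e-02  1.6334e+02] F [ 6.5 -3.1  3.2] M [-0.8  -1.5   0.11] g 0.506
16.45 toe [-57.38   0.43   4.83] heel [41.62  0.7   4.7 ] rotvec(bay) [0.05 0.07 0.15] F bay [ 6.3 -0.1  3.7] M [-0.14 -1.51  0.07] g 0.508
```

View pics/s12.png

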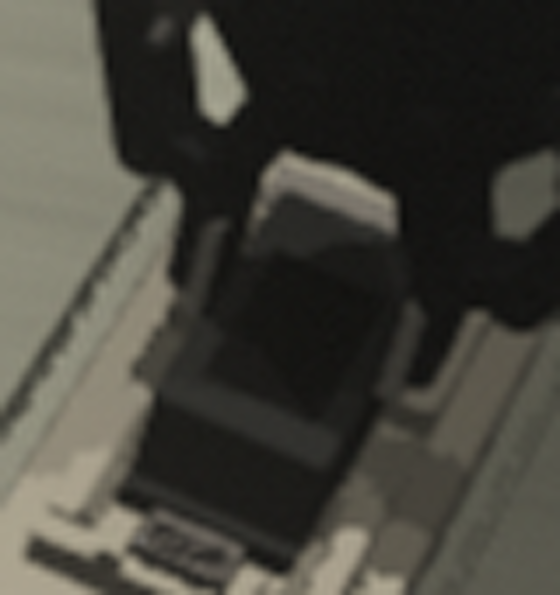

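View pics/s12o.png

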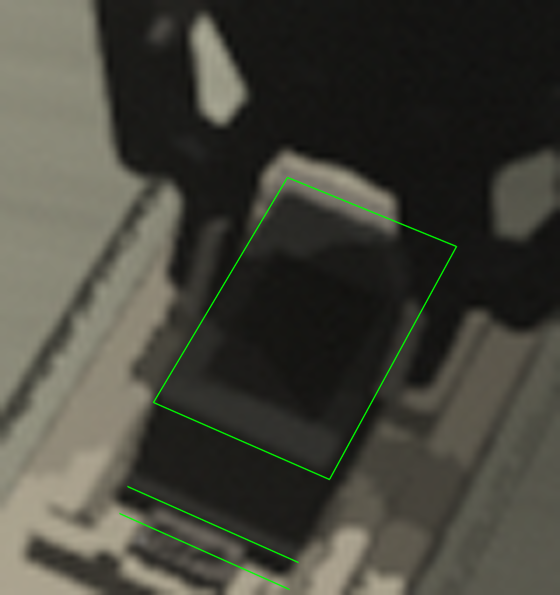

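Emit:
drive_tool(moves=[{"dx": 0.0,"dy": -0.006,"dz": 0.04,"ax": 0,"ay": 0.012,"az": -0.002,"hand": -1},{"dx": 0.005,"dy": -0.004,"dz": 0.04,"ax": 0,"ay": 0.012,"az": 0,"hand": -1}])

```text
clock: 16.62
tcp_pos: [518.6, 163.5, 55.4]
tcp_rot: [179.9, -2.0, 163.5]
ft_force: [7.0, -3.7, 0.9]
grip_width: 0.506
```

Run:
```python
from ovp import *
show();where()
```

```text
16.62 [518.6 163.5  55.4] [179.88  -1.98 163.51] F [ 7.  -3.7  0.9] M [-0.76 -1.57  0.03] g 0.506
16.62 toe [-56.5    0.37   4.04] heel [42.44  0.97  0.62] rotvec(bay) [0.12 1.98 0.34] F bay [ 7.8 -1.5  0.9] M [-0.28 -1.72  0.03] g 0.506
```

Emit:
drive_tool(moves=[{"dx": 0.0,"dy": -0.008,"dz": 0.04,"ax": 0.001,"ay": 0.01,"az": 0.003,"hand": -1},{"dx": 0.0,"dy": -0.004,"dz": 0.04,"ax": 0,"ay": 0.008,"az": 0.001,"hand": -1}])

```text
clock: 16.78
tcp_pos: [519.0, 163.5, 54.7]
tcp_rot: [179.9, -3.6, 163.2]
ft_force: [-2.2, -2.6, 20.3]
grip_width: 0.511
```

Run:
```python
from ovp import *
show();ovp('scene13','s13',(420,190,500,275),7)
```

```text
16.78 [519.  163.5  54.7] [179.87  -3.59 163.19] F [-2.2 -2.6 20.3] M [-0.77  0.56  0.3 ] g 0.511
16.83 toe [-56.96   0.7    5.01] heel [41.84  0.73 -1.27] rotvec(bay) [0.14 3.64 0.01] F bay [-0.6 -3.5 15.2] M [-0.73  0.11  0.33] g 0.509
```

View pics/s13.png

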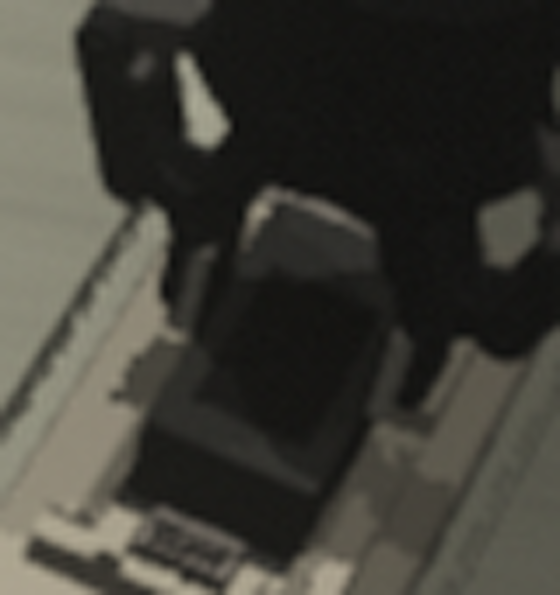

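```bash
cat > seat.py <<'E'
from ovp import *
def seat(tag,out,box,s,tilt=0,dx=0):
    x0,y0,x1,y1=box
    im=cv2.resize(cv2.imread(f'pics/{tag}.png')[y0:y1,x0:x1],None,fx=s,fy=s,interpolation=cv2.INTER_CUBIC)
    Rb=Ro.from_euler('z',G['yaw'],degrees=True); B=np.array([518.9,162.8,24])
    for tilt,col in((0,(0,255,0)),(4,(0,0,255))):
        r=Ro.from_rotvec([0,-np.radians(tilt),0])
        f=lambda v:B+Rb.apply(np.array([-54,0,0])+r.apply(np.array(v)-[-54,0,0]))
        P=[(proj(C,f(v))-[x0,y0]+.5)*s for v in [(41,-23,42),(41,23,42),(-45,23,42),(-45,-23,42),(41,-23,42)]]
        cv2.polylines(im,[np.int32(np.round(P))],False,col,1,cv2.LINE_AA)
    cv2.imwrite(f'pics/{out}.png',im)
E
python3 - <<'E'
from seat import *
seat('scene13','s13o',(420,190,500,275),7)
E
```

```text
(no output)
```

View pics/s13o.png

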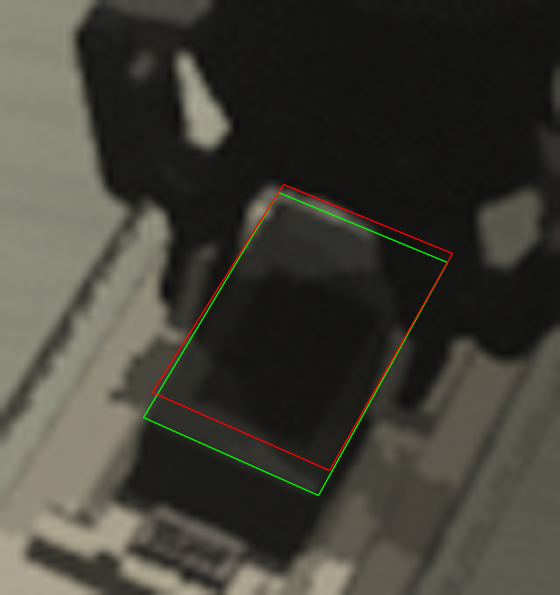

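Emit:
drive_tool(moves=[{"dx": 0,"dy": 0,"dz": -0.01,"ax": 0,"ay": 0,"az": 0,"hand": -1}])

```text
clock: 16.92
tcp_pos: [518.9, 163.2, 55.6]
tcp_rot: [179.9, -3.6, 163.2]
ft_force: [5.4, -1.8, -5.1]
grip_width: 0.504
```

Run:
```python
from ovp import *
show();where()
```

```text
16.92 [518.9 163.2  55.6] [179.88  -3.65 163.19] F [ 5.4 -1.8 -5.1] M [-0.53 -1.41  0.12] g 0.504
16.92 toe [-56.98   0.45   5.9 ] heel [41.82  0.5  -0.4 ] rotvec(bay) [0.12 3.65 0.03] F bay [ 5.7 -0.2 -5.1] M [-0.1  -1.5   0.12] g 0.504
```

Emit:
drive_tool(moves=[{"dx": 0,"dy": -0.004,"dz": 0.02,"ax": 0,"ay": 0.002,"az": 0,"hand": -1},{"dx": -0.01,"dy": 0,"dz": 0.015,"ax": 0,"ay": 0,"az": 0,"hand": -1}])

```text
clock: 17.08
tcp_pos: [519.7, 163.1, 54.8]
tcp_rot: [179.8, -3.8, 163.2]
ft_force: [-0.6, -1.9, 13.0]
grip_width: 0.509
```

Run:
```python
from ovp import *
show();where()
```

```text
17.08 [519.7 163.1  54.8] [179.84  -3.77 163.21] F [-0.6 -1.9 13. ] M [-0.56  0.22  0.12] g 0.509
17.08 toe [-56.26   0.52   5.2 ] heel [42.53  0.6  -1.3 ] rotvec(bay) [0.16 3.77 0.04] F bay [-0.1 -2.  13. ] M [-0.6   0.05  0.12] g 0.509
```

Emit:
drive_tool(moves=[{"dx": 0,"dy": 0,"dz": 0,"ax": 0,"ay": 0,"az": 0,"hand": 0.5},{"dx": 0,"dy": 0,"dz": 0,"ax": 0,"ay": 0,"az": 0,"hand": 0.5},{"dx": 0,"dy": 0,"dz": 0,"ax": 0,"ay": 0,"az": 0,"hand": 0.5}])

```text
clock: 17.33
tcp_pos: [513.9, 164.0, 52.6]
tcp_rot: [179.9, -4.5, 163.3]
ft_force: [0.1, -0.0, -0.6]
grip_width: 0.749
```

Run:
```python
from seat import *
show();snap('scene','scene14');seat('scene14','s14o',(420,190,500,275),7);crop('scene14','s14',420,190,500,275,7)
```

```text
17.33 [513.9 164.   52.6] [179.91  -4.45 163.25] F [ 0.1 -0.  -0.6] M [-0.09 -0.06  0.02] g 0.749
```

View pics/s14.png

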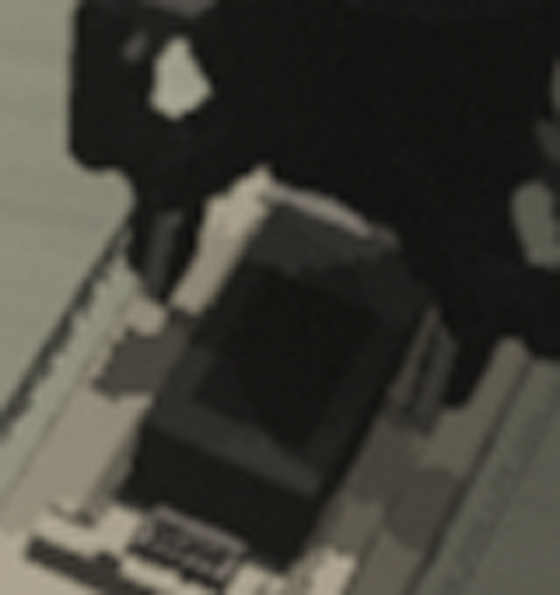

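View pics/s14o.png

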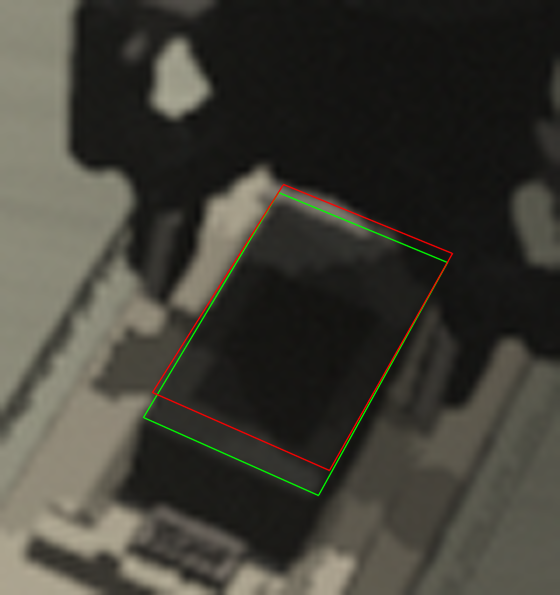

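Emit:
drive_tool(moves=[{"dx": 0,"dy": 0,"dz": -0.2,"ax": 0,"ay": 0,"az": 0,"hand": 0.5},{"dx": 0,"dy": 0,"dz": -0.4,"ax": 0,"ay": 0,"az": 0,"hand": 0.5},{"dx": 0,"dy": 0,"dz": -0.6,"ax": 0,"ay": 0,"az": 0,"hand": 0.5},{"dx": 0,"dy": 0,"dz": -0.7,"ax": 0,"ay": 0,"az": 0,"hand": 0.5},{"dx": 0,"dy": -0.5,"dz": -0.6,"ax": 0,"ay": 0,"az": 0,"hand": 0.5},{"dx": 0,"dy": -0.7,"dz": -0.5,"ax": 0,"ay": 0,"az": 0,"hand": 0.5},{"dx": 0,"dy": -0.7,"dz": 0,"ax": 0,"ay": 0,"az": 0,"hand": 0.5},{"dx": 0,"dy": -0.7,"dz": 0,"ax": 0,"ay": 0,"az": 0,"hand": 0.5},{"dx": 0,"dy": -0.7,"dz": 0,"ax": 0,"ay": 0,"az": 0,"hand": 0.5},{"dx": 0,"dy": -0.3,"dz": 0,"ax": 0,"ay": 0,"az": 0,"hand": 0.5}])

```text
clock: 18.22
tcp_pos: [467.6, -12.9, 210.3]
tcp_rot: [-179.9, -5.2, 164.0]
ft_force: [-0.5, 0.9, -0.2]
grip_width: 0.748
```

Run:
```python
from seat import *
show();snap('scene','scene15');seat('scene15','s15o',(410,190,510,300),6);crop('scene15','s15',410,190,510,300,6);snap('top','top15')
```

```text
18.22 [467.6 -12.9 210.3] [-179.87   -5.2   164.02] F [-0.5  0.9 -0.2] M [ 0.01 -0.13  0.01] g 0.748
```

View pics/s15.png

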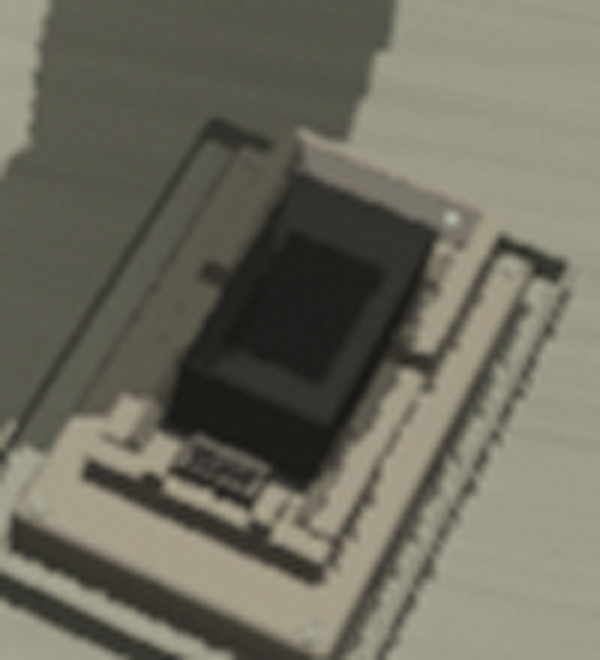

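View pics/s15o.png

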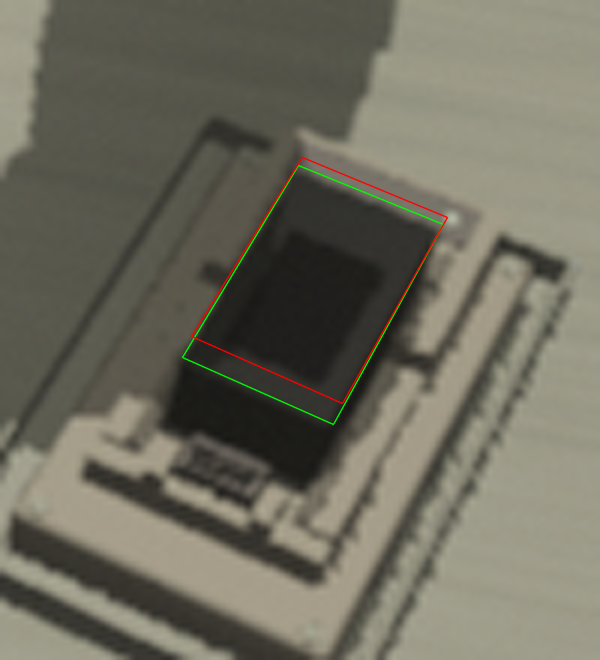

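View pics/top15.png

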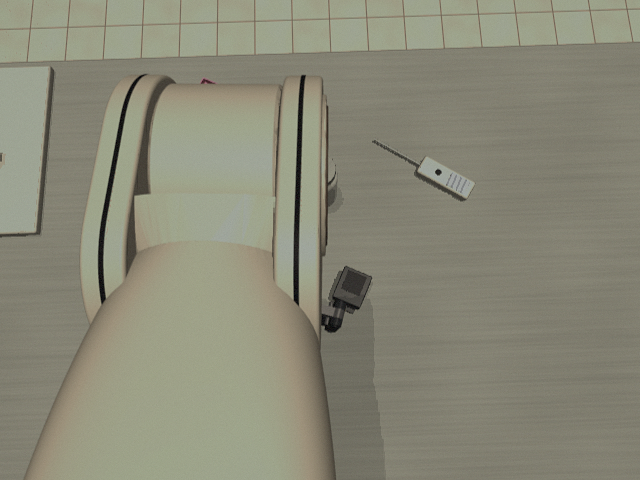

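Run:
```python
from h import *
crop('scene15','s16',432,212,492,276,12)
```

```text
(no output)
```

View pics/s16.png

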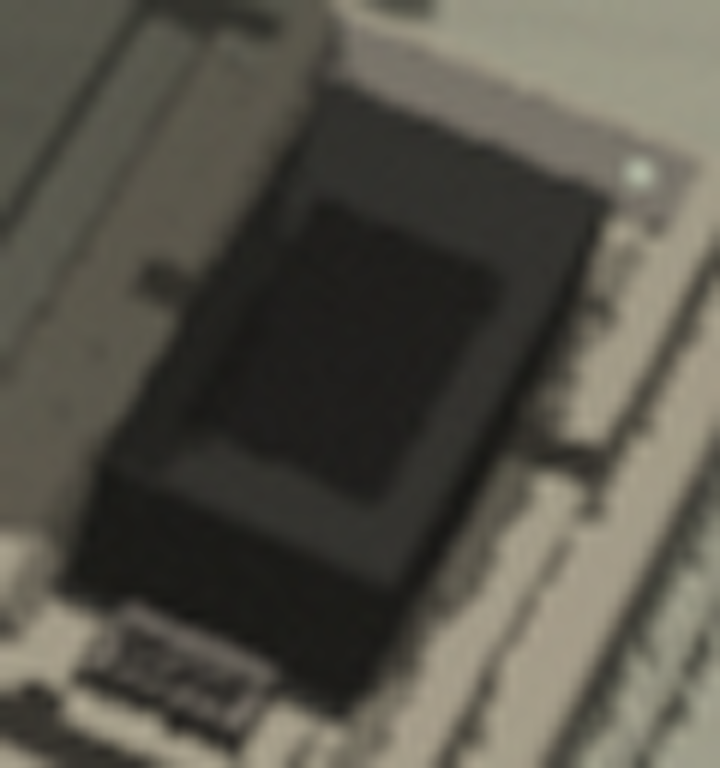

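Run:
```python
from ovp import *
from scipy.optimize import least_squares
P=lambda p:np.array([(p[0]+.5)/12-.5+432,(p[1]+.5)/12-.5+212])
obs=[(P((108,463)),(41,-23,42)),(P((398,592)),(41,23,42)),(P((318,76)),(-45,-23,42)),(P((610,195)),(-45,23,42))]
Rb=Ro.from_euler('z',-16.84,degrees=True);B=np.array([518.9,162.8,24])
def f(x,fix=None):
    r=Ro.from_rotvec(np.radians([0,-x[3],x[2]]))
    return np.concatenate([proj(C,B+Rb.apply(np.array([x[0],x[1],0])+np.array([-54,0,0])+r.apply(np.array(v)-[-54,0,0])))-u for u,v in obs])
r=least_squares(f,[0,0,0,0.]);print(r.x.round(2),r.fun.round(2))
for t in(0,1,2,3):
    r=least_squares(lambda x:f([x[0],x[1],x[2],t]),[0,0,0.]);print(t,r.x.round(2),r.fun.round(2),r.cost.round(2))
```

```text
[ 3.79 -0.84  1.19  1.03] [-0.69 -0.    0.5  -0.01  0.08  0.13  0.11 -0.14]
0 [ 2.23 -0.94  1.14] [-0.76  0.23  0.37  0.22  0.19 -0.13  0.2  -0.4 ] 0.53
1 [ 3.75 -0.84  1.19] [-0.69  0.01  0.5  -0.01  0.09  0.12  0.11 -0.15] 0.39
2 [ 5.27 -0.75  1.24] [-0.63 -0.23  0.62 -0.23 -0.02  0.38  0.02  0.11] 0.52
3 [ 6.81 -0.65  1.29] [-0.56 -0.47  0.75 -0.47 -0.13  0.64 -0.07  0.37] 0.94
```

Run:
```python
from pl import *
p=np.array([518.9,162.8,0])+Ro.from_euler('z',G['yaw'],degrees=True).apply([28,0,0])
print(p); plan([p[0],p[1],120],Ro.from_euler('z',G['yaw'],degrees=True)*TF)
```

```text
[545.6992895  154.68839828   0.        ]
shift tool mm [-36.29 182.01  87.  ] turn deg [-0.12 -5.19  0.76] | total frac [-0.726  3.64   1.74 ] [-0.0013 -0.0577  0.0084] rows>= 6
```

Emit:
drive_tool(moves=[{"dx": -0.12,"dy": 0.5,"dz": 0,"ax": 0,"ay": -0.03,"az": 0.004,"hand": -1},{"dx": -0.12,"dy": 0.7,"dz": 0.2,"ax": 0,"ay": -0.028,"az": 0.004,"hand": -1},{"dx": -0.12,"dy": 0.75,"dz": 0.3,"ax": 0,"ay": 0,"az": 0,"hand": -1},{"dx": -0.12,"dy": 0.75,"dz": 0.3,"ax": 0,"ay": 0,"az": 0,"hand": -1},{"dx": -0.12,"dy": 0.5,"dz": 0.3,"ax": 0,"ay": 0,"az": 0,"hand": -1},{"dx": -0.1,"dy": 0.2,"dz": 0.2,"ax": 0,"ay": 0,"az": 0,"hand": -1},{"dx": 0,"dy": 0,"dz": 0,"ax": 0,"ay": 0,"az": 0,"hand": -1}])

```text
clock: 18.9
tcp_pos: [553.5, 152.1, 144.7]
tcp_rot: [179.7, 0.3, 163.0]
ft_force: [-1.3, 0.6, -0.3]
grip_width: -0.002
```

Run:
```python
from pl import *
show(); plan([545.7,154.7,95],Ro.from_euler('z',G['yaw'],degrees=True)*TF)
```

```text
18.9 [553.5 152.1 144.7] [179.7    0.27 163.02] F [-1.3  0.6 -0.3] M [-0.07  0.05  0.01] g -0.002
shift tool mm [ 8.420e+00 -3.000e-02  4.971e+01] turn deg [ 0.3   0.28 -0.14] | total frac [ 0.168 -0.001  0.994] [ 0.0033  0.0031 -0.0016] rows>= 2
```

Emit:
drive_tool(moves=[{"dx": 0.1,"dy": 0,"dz": 0.25,"ax": 0.003,"ay": 0.003,"az": -0.001,"hand": -1},{"dx": 0.06,"dy": 0,"dz": 0.35,"ax": 0,"ay": 0,"az": 0,"hand": -1},{"dx": 0.02,"dy": 0,"dz": 0.3,"ax": 0,"ay": 0,"az": 0,"hand": -1},{"dx": 0,"dy": 0,"dz": 0.05,"ax": 0,"ay": 0,"az": 0,"hand": -1}])

```text
clock: 19.23
tcp_pos: [542.2, 157.8, 95.2]
tcp_rot: [180.0, -0.2, 163.4]
ft_force: [-0.6, -0.5, -0.6]
grip_width: 0.001
```

Run:
```python
from pl import *
show(); plan([545.7,154.7,86],Ro.from_euler('z',G['yaw'],degrees=True)*TF)
```

```text
19.23 [542.2 157.8  95.2] [ 1.7999e+02 -1.7000e-01  1.6336e+02] F [-0.6 -0.5 -0.6] M [0.05 0.03 0.01] g 0.001
shift tool mm [-4.26 -1.92  9.24] turn deg [ 0.01 -0.17  0.2 ] | total frac [-0.085 -0.038  0.185] [ 0.0001 -0.0018  0.0022] rows>= 1
```

Emit:
drive_tool(moves=[{"dx": -0.08,"dy": -0.03,"dz": 0.1,"ax": 0,"ay": -0.002,"az": 0.002,"hand": -1},{"dx": 0,"dy": 0,"dz": 0.04,"ax": 0,"ay": 0,"az": 0,"hand": -1},{"dx": 0,"dy": 0,"dz": 0.02,"ax": 0,"ay": 0,"az": 0,"hand": -1}])

```text
clock: 19.48
tcp_pos: [544.1, 153.9, 87.0]
tcp_rot: [-179.9, -0.1, 163.1]
ft_force: [-0.1, 0.2, -0.8]
grip_width: -0.003
```

Run:
```python
from pl import *
show()
```

```text
19.48 [544.1 153.9  87. ] [-1.7994e+02 -9.0000e-02  1.6310e+02] F [-0.1  0.2 -0.8] M [-0.   -0.01  0.03] g -0.003
```

Emit:
drive_tool(moves=[{"dx": 0,"dy": 0.01,"dz": 0.05,"ax": 0,"ay": 0,"az": 0,"hand": -1},{"dx": 0,"dy": 0.01,"dz": 0.025,"ax": 0,"ay": 0,"az": 0,"hand": -1}])

```text
clock: 19.65
tcp_pos: [545.3, 154.3, 84.4]
tcp_rot: [180.0, 0.0, 163.0]
ft_force: [0.6, -0.3, -0.6]
grip_width: 0.001
```

Run:
```python
from pl import *
show()
```

```text
19.65 [545.3 154.3  84.4] [1.7998e+02 3.0000e-02 1.6301e+02] F [ 0.6 -0.3 -0.6] M [ 0.01 -0.01  0.  ] g 0.001
```

Emit:
drive_tool(moves=[{"dx": 0,"dy": 0,"dz": 0.03,"ax": 0,"ay": 0,"az": 0,"hand": -1},{"dx": 0,"dy": 0,"dz": 0.02,"ax": 0,"ay": 0,"az": 0,"hand": -1}])

```text
clock: 19.82
tcp_pos: [546.2, 154.3, 82.8]
tcp_rot: [179.9, 0.1, 163.0]
ft_force: [-0.2, -0.1, -0.6]
grip_width: -0.0
```

Run:
```python
from pl import *
show()
```

```text
19.82 [546.2 154.3  82.8] [1.7991e+02 1.3000e-01 1.6298e+02] F [-0.2 -0.1 -0.6] M [ 0.02  0.01 -0.02] g -0.0
```

Emit:
drive_tool(moves=[{"dx": 0,"dy": 0,"dz": 0.03,"ax": 0,"ay": 0,"az": 0,"hand": -1},{"dx": 0,"dy": 0,"dz": 0.02,"ax": 0,"ay": 0,"az": 0,"hand": -1}])

```text
clock: 19.98
tcp_pos: [546.8, 154.3, 80.8]
tcp_rot: [179.9, 0.2, 163.0]
ft_force: [-0.1, 0.8, -0.5]
grip_width: -0.002
```

Run:
```python
from pl import *
show()
```

```text
19.98 [546.8 154.3  80.8] [179.87   0.2  162.97] F [-0.1  0.8 -0.5] M [0.   0.   0.06] g -0.002
```

Emit:
drive_tool(moves=[{"dx": 0.01,"dy": 0,"dz": 0.02,"ax": 0,"ay": 0,"az": 0,"hand": -1},{"dx": 0,"dy": 0,"dz": 0.02,"ax": 0,"ay": 0,"az": 0,"hand": -1}])

```text
clock: 20.15
tcp_pos: [546.5, 154.6, 78.8]
tcp_rot: [179.9, 0.2, 163.0]
ft_force: [0.3, -0.5, 0.2]
grip_width: 0.006
```

Run:
```python
from pl import *
show()
```

```text
20.15 [546.5 154.6  78.8] [179.85   0.22 162.97] F [ 0.3 -0.5  0.2] M [ 0.02  0.03 -0.03] g 0.006
```

Emit:
drive_tool(moves=[{"dx": 0.0,"dy": 0,"dz": 0.02,"ax": 0,"ay": 0,"az": 0,"hand": -1},{"dx": 0,"dy": 0,"dz": 0.01,"ax": 0,"ay": 0,"az": 0,"hand": -1}])

```text
clock: 20.32
tcp_pos: [546.4, 154.7, 77.0]
tcp_rot: [179.9, 0.2, 163.0]
ft_force: [-0.3, -0.1, -0.8]
grip_width: -0.001
```

Run:
```python
from pl import *
show(); snap('scene','scene17');crop('scene17','s17',420,190,500,275,7)
```

```text
20.32 [546.4 154.7  77. ] [179.86   0.21 162.98] F [-0.3 -0.1 -0.8] M [0.01 0.01 0.01] g -0.001
```

View pics/s17.png

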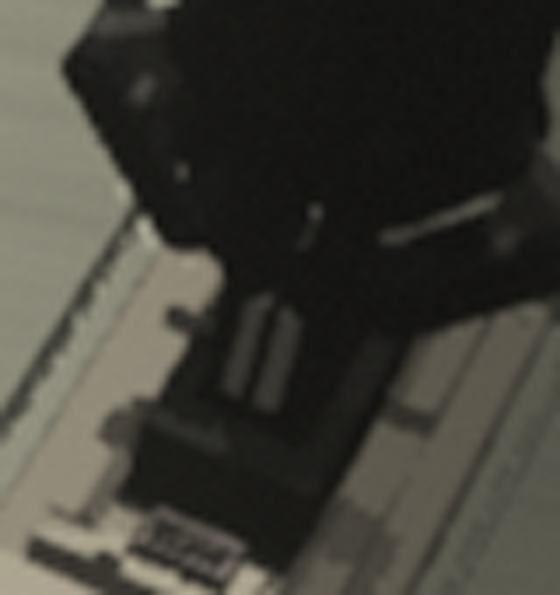

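Run:
```python
from ovp import *
for z in(60,64,66,70): print(z,((proj(C,[546.4,154.7,z])-[420,190]+.5)*7).round(0), ((proj(C,[549,153.9+11*0,z])-[420,190]+.5)*7).round(0))
```

```text
60 [246. 436.] [241. 444.]
64 [249. 426.] [244. 434.]
66 [250. 422.] [246. 429.]
70 [253. 412.] [249. 419.]
```

Run:
```python
from ovp import *
for z in(60,66,70,75,80): print(z,[((proj(C,[546.4+k*.957,154.7-k*.29,z])-[420,190]+.5)*7).round(0) for k in(0,6,11)])
```

```text
60 [array([246., 436.]), array([236., 453.]), array([228., 467.])]
66 [array([250., 422.]), array([241., 438.]), array([233., 452.])]
70 [array([253., 412.]), array([244., 428.]), array([236., 442.])]
75 [array([257., 399.]), array([247., 416.]), array([239., 430.])]
80 [array([261., 387.]), array([251., 403.]), array([243., 417.])]
```

Emit:
drive_tool(moves=[{"dx": 0.0,"dy": 0,"dz": 0.03,"ax": 0,"ay": 0,"az": 0,"hand": -1},{"dx": 0,"dy": 0,"dz": 0.02,"ax": 0,"ay": 0,"az": 0,"hand": -1}])

```text
clock: 20.53
tcp_pos: [546.4, 154.7, 74.3]
tcp_rot: [179.9, 0.2, 163.0]
ft_force: [0.1, 1.3, 0.7]
grip_width: -0.002
```

Run:
```python
from pl import *
show()
```

```text
20.53 [546.4 154.7  74.3] [179.85   0.22 162.99] F [0.1 1.3 0.7] M [0.02 0.04 0.02] g -0.002
```

Emit:
drive_tool(moves=[{"dx": 0.0,"dy": 0,"dz": 0.03,"ax": 0,"ay": 0,"az": 0,"hand": -1},{"dx": 0,"dy": 0,"dz": 0.015,"ax": 0,"ay": 0,"az": 0,"hand": -1}])

```text
clock: 20.7
tcp_pos: [546.4, 154.7, 71.8]
tcp_rot: [179.9, 0.2, 163.0]
ft_force: [0.2, -0.1, 1.0]
grip_width: -0.002
```

Run:
```python
from pl import *
show()
```

```text
20.7 [546.4 154.7  71.8] [179.85   0.21 162.99] F [ 0.2 -0.1  1. ] M [-0.01 -0.01  0.  ] g -0.002
```

Emit:
drive_tool(moves=[{"dx": 0.0,"dy": 0,"dz": 0.02,"ax": 0,"ay": 0,"az": 0,"hand": -1},{"dx": 0,"dy": 0,"dz": 0.015,"ax": 0,"ay": 0,"az": 0,"hand": -1}])

```text
clock: 20.87
tcp_pos: [546.4, 154.7, 69.7]
tcp_rot: [179.9, 0.2, 163.0]
ft_force: [-0.3, -0.4, 0.0]
grip_width: -0.003
```

Run:
```python
from pl import *
show(); snap('scene','scene18');crop('scene18','s18',420,190,500,275,7)
```

```text
20.87 [546.4 154.7  69.7] [179.86   0.2  162.99] F [-0.3 -0.4  0. ] M [0.02 0.   0.01] g -0.003
```

View pics/s18.png

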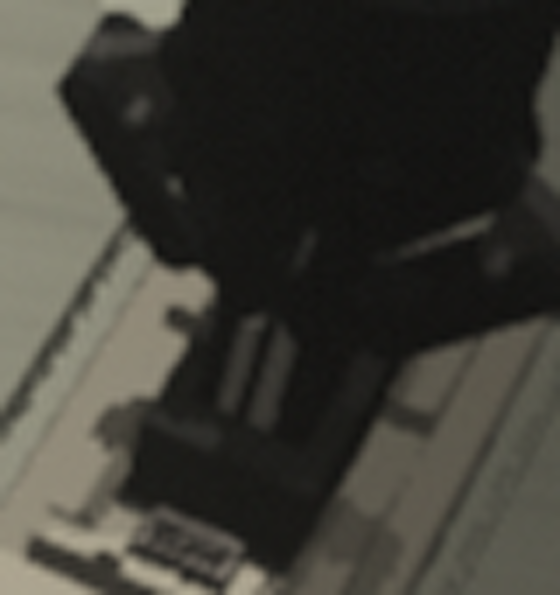

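Emit:
drive_tool(moves=[{"dx": 0.0,"dy": 0,"dz": 0.02,"ax": 0,"ay": 0,"az": 0,"hand": -1},{"dx": 0,"dy": 0,"dz": 0.01,"ax": 0,"ay": 0,"az": 0,"hand": -1}])

```text
clock: 21.08
tcp_pos: [546.3, 154.7, 68.0]
tcp_rot: [179.9, 0.2, 163.0]
ft_force: [-0.4, 0.5, 0.2]
grip_width: 0.002
```

Run:
```python
from pl import *
show()
```

```text
21.08 [546.3 154.7  68. ] [179.87   0.2  162.99] F [-0.4  0.5  0.2] M [ 0.06  0.01 -0.01] g 0.002
```

Emit:
drive_tool(moves=[{"dx": 0.0,"dy": 0,"dz": 0.02,"ax": 0,"ay": 0,"az": 0,"hand": -1},{"dx": 0,"dy": 0,"dz": 0.01,"ax": 0,"ay": 0,"az": 0,"hand": -1}])

```text
clock: 21.25
tcp_pos: [546.4, 154.7, 66.4]
tcp_rot: [179.9, 0.2, 163.0]
ft_force: [0.2, -0.1, -0.2]
grip_width: 0.002
```

Run:
```python
from pl import *
show()
```

```text
21.25 [546.4 154.7  66.4] [179.86   0.2  162.99] F [ 0.2 -0.1 -0.2] M [ 0.03  0.02 -0.03] g 0.002
```

Run:
```python
from pl import *
show(); snap('scene','scene19');crop('scene19','s19',420,190,500,275,7);snap('top','top19');crop('top19','t19',110,200,270,370,3.5); print(monitor.get_state()['joint_pos'].round(2))
```

```text
21.25 [546.4 154.7  66.4] [179.86   0.2  162.99] F [ 0.2 -0.1 -0.2] M [ 0.03  0.02 -0.03] g 0.002
[ 1.581e+01  2.781e+01 -4.250e+00  5.769e+01  1.000e-02  3.282e+01]
```

View pics/s19.png

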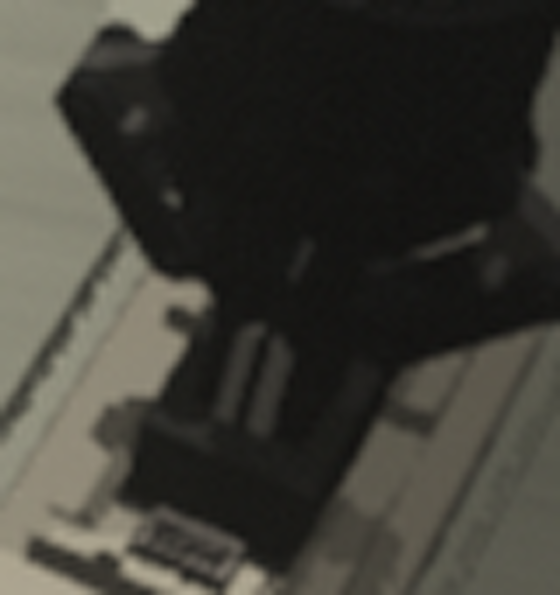

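View pics/t19.png

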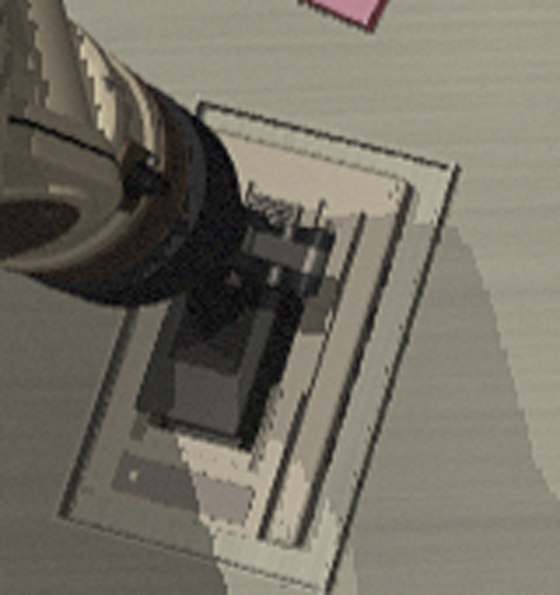

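Emit:
drive_tool(moves=[{"dx": 0.0,"dy": 0,"dz": 0.02,"ax": 0,"ay": 0,"az": 0,"hand": -1},{"dx": 0,"dy": 0,"dz": 0.01,"ax": 0,"ay": 0,"az": 0,"hand": -1}])

```text
clock: 21.52
tcp_pos: [546.5, 154.7, 65.0]
tcp_rot: [179.8, 0.2, 163.0]
ft_force: [0.5, 0.6, 0.4]
grip_width: 0.0
```

Run:
```python
from pl import *
show()
```

```text
21.52 [546.5 154.7  65. ] [179.85   0.22 162.98] F [0.5 0.6 0.4] M [-0.04 -0.04 -0.  ] g 0.0
```

Emit:
drive_tool(moves=[{"dx": 0.0,"dy": 0,"dz": 0.015,"ax": 0,"ay": 0,"az": 0,"hand": -1},{"dx": 0,"dy": 0,"dz": 0.01,"ax": 0,"ay": 0,"az": 0,"hand": -1}])

```text
clock: 21.68
tcp_pos: [546.6, 154.8, 63.7]
tcp_rot: [179.8, 0.2, 163.0]
ft_force: [-0.5, 0.5, 0.8]
grip_width: -0.001
```

Run:
```python
from pl import *
show()
```

```text
21.68 [546.6 154.8  63.7] [179.85   0.23 162.99] F [-0.5  0.5  0.8] M [ 0.02  0.01 -0.03] g -0.001
```

Run:
```python
from pl import *
snap('scene','scene20');crop('scene20','s20',430,215,480,275,12)
```

```text
(no output)
```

View pics/s20.png

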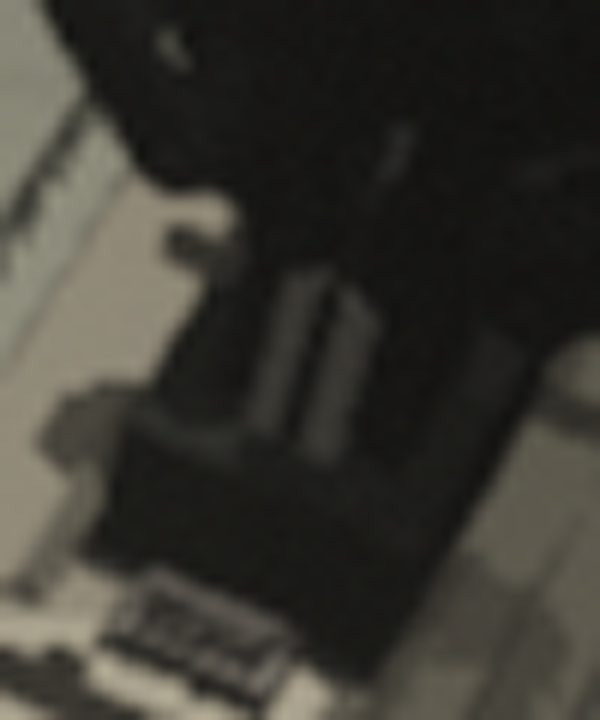

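Emit:
drive_tool(moves=[{"dx": 0.01,"dy": 0,"dz": 0.02,"ax": 0,"ay": 0,"az": 0,"hand": -1},{"dx": 0,"dy": 0,"dz": 0.01,"ax": 0,"ay": 0,"az": 0,"hand": -1}])

```text
clock: 21.9
tcp_pos: [546.1, 154.9, 62.0]
tcp_rot: [179.8, 0.2, 163.0]
ft_force: [-0.5, 0.2, 0.4]
grip_width: -0.001
```

Run:
```python
from pl import *
show()
```

```text
21.9 [546.1 154.9  62. ] [179.85   0.23 162.98] F [-0.5  0.2  0.4] M [0.03 0.   0.05] g -0.001
```

Emit:
drive_tool(moves=[{"dx": 0.0,"dy": 0,"dz": 0.015,"ax": 0,"ay": 0,"az": 0,"hand": -1},{"dx": 0,"dy": 0,"dz": 0.01,"ax": 0,"ay": 0,"az": 0,"hand": -1}])

```text
clock: 22.07
tcp_pos: [546.3, 155.0, 61.2]
tcp_rot: [179.8, 0.3, 163.0]
ft_force: [-1.4, -0.2, 6.1]
grip_width: 0.005
```

Run:
```python
from pl import *
show()
```

```text
22.07 [546.3 155.   61.2] [179.83   0.26 162.98] F [-1.4 -0.2  6.1] M [-0.08  0.38  0.05] g 0.005
```

Emit:
drive_tool(moves=[{"dx": 0.0,"dy": 0,"dz": 0.015,"ax": 0,"ay": 0,"az": 0,"hand": -1},{"dx": 0,"dy": 0,"dz": 0.01,"ax": 0,"ay": 0,"az": 0,"hand": -1}])

```text
clock: 22.23
tcp_pos: [546.3, 155.0, 61.2]
tcp_rot: [179.8, 0.3, 163.0]
ft_force: [-1.6, -0.8, 4.4]
grip_width: 0.001
```

Run:
```python
from pl import *
show()
```

```text
22.23 [546.3 155.   61.2] [179.81   0.29 162.99] F [-1.6 -0.8  4.4] M [-0.07  0.31  0.01] g 0.001
```

Emit:
drive_tool(moves=[{"dx": 0.0,"dy": 0,"dz": 0.03,"ax": 0,"ay": 0,"az": 0,"hand": -1},{"dx": 0,"dy": 0,"dz": 0.03,"ax": 0,"ay": 0,"az": 0,"hand": -1}])

```text
clock: 22.4
tcp_pos: [546.5, 155.0, 61.1]
tcp_rot: [179.8, 0.4, 163.0]
ft_force: [-4.5, -1.0, 13.1]
grip_width: -0.001
```

Run:
```python
from pl import *
show()
```

```text
22.4 [546.5 155.   61.1] [179.76   0.37 162.99] F [-4.5 -1.  13.1] M [-0.27  1.02 -0.03] g -0.001
```

Emit:
drive_tool(moves=[{"dx": 0,"dy": 0,"dz": -0.12,"ax": 0,"ay": -0.004,"az": 0,"hand": -1},{"dx": 0.3,"dy": 0,"dz": 0,"ax": 0,"ay": 0,"az": 0,"hand": -1},{"dx": 0.4,"dy": 0,"dz": 0,"ax": 0,"ay": 0,"az": 0,"hand": -1},{"dx": 0.4,"dy": 0,"dz": 0,"ax": 0,"ay": 0,"az": 0,"hand": -1},{"dx": 0.1,"dy": 0,"dz": 0,"ax": 0,"ay": 0,"az": 0,"hand": -1},{"dx": 0,"dy": 0,"dz": 0,"ax": 0,"ay": 0,"az": 0,"hand": -1}])

```text
clock: 22.9
tcp_pos: [489.2, 173.0, 67.4]
tcp_rot: [179.6, 1.0, 162.9]
ft_force: [0.0, -0.7, 0.1]
grip_width: -0.002
```

Run:
```python
from pl import *
show()
p=Ro.from_euler('z',-G['yaw'],degrees=True).apply(monitor.get_state()['tcp_pos']-G['B']);print(p.round(1))
```

```text
22.9 [489.2 173.   67.4] [179.63   1.   162.89] F [ 0.  -0.7  0.1] M [ 0.04  0.01 -0.01] g -0.002
[-31.4   1.2  45.1]
```

Lower toward the same height, pitch corrected.

Emit:
drive_tool(moves=[{"dx": 0,"dy": -0.02,"dz": 0.05,"ax": 0.002,"ay": 0.008,"az": 0,"hand": -1},{"dx": 0,"dy": 0,"dz": 0.03,"ax": 0,"ay": 0,"az": 0,"hand": -1},{"dx": 0,"dy": 0,"dz": 0.01,"ax": 0,"ay": 0,"az": 0,"hand": -1}])

```text
clock: 23.15
tcp_pos: [491.1, 172.1, 63.1]
tcp_rot: [179.8, 0.4, 162.9]
ft_force: [-1.1, 0.4, 0.5]
grip_width: -0.004
```

Run:
```python
from pl import *
show()
```

```text
23.15 [491.1 172.1  63.1] [179.76   0.37 162.9 ] F [-1.1  0.4  0.5] M [ 0.02  0.06 -0.01] g -0.004
```

Emit:
drive_tool(moves=[{"dx": 0,"dy": 0,"dz": 0.02,"ax": 0,"ay": 0.001,"az": 0,"hand": -1},{"dx": 0,"dy": 0,"dz": 0.015,"ax": 0,"ay": 0,"az": 0,"hand": -1}])

```text
clock: 23.32
tcp_pos: [492.5, 171.9, 61.1]
tcp_rot: [179.7, 0.3, 162.8]
ft_force: [-4.6, 0.2, 11.3]
grip_width: 0.0
```

Run:
```python
from pl import *
show()
```

```text
23.32 [492.5 171.9  61.1] [179.74   0.28 162.83] F [-4.6  0.2 11.3] M [-0.01  0.89 -0.01] g 0.0
```

Emit:
drive_tool(moves=[{"dx": 0,"dy": 0,"dz": 0.02,"ax": 0,"ay": 0,"az": 0,"hand": -1},{"dx": 0,"dy": 0,"dz": 0.01,"ax": 0,"ay": 0,"az": 0,"hand": -1}])

```text
clock: 23.48
tcp_pos: [492.5, 171.8, 61.2]
tcp_rot: [179.7, 0.2, 162.8]
ft_force: [-3.6, -0.4, 4.5]
grip_width: 0.001
```

Run:
```python
from pl import *
show()
```

```text
23.48 [492.5 171.8  61.2] [179.69   0.19 162.78] F [-3.6 -0.4  4.5] M [-0.07  0.55  0.03] g 0.001
```

Emit:
drive_tool(moves=[{"dx": 0,"dy": 0,"dz": -0.15,"ax": 0,"ay": 0,"az": 0,"hand": -1},{"dx": 0,"dy": 0,"dz": -0.5,"ax": 0,"ay": 0,"az": 0,"hand": -1},{"dx": 0,"dy": 0,"dz": -0.6,"ax": 0,"ay": 0,"az": 0,"hand": -1},{"dx": 0.3,"dy": 0,"dz": -0.6,"ax": 0,"ay": 0,"az": 0,"hand": -1},{"dx": 0.5,"dy": 0,"dz": -0.4,"ax": 0,"ay": 0,"az": 0,"hand": -1},{"dx": 0.5,"dy": 0,"dz": 0,"ax": 0,"ay": 0,"az": 0,"hand": -1},{"dx": 0.3,"dy": 0,"dz": 0,"ax": 0,"ay": 0,"az": 0,"hand": -1},{"dx": 0,"dy": 0,"dz": 0,"ax": 0,"ay": 0,"az": 0,"hand": -1},{"dx": 0,"dy": 0,"dz": 0,"ax": 0,"ay": 0,"az": 0,"hand": -1}])

```text
clock: 24.23
tcp_pos: [417.4, 195.2, 181.9]
tcp_rot: [179.5, 0.4, 162.5]
ft_force: [-0.5, -0.4, 0.7]
grip_width: 0.001
```

Run:
```python
from seat import *
show();snap('scene','scene21')
```

```text
24.23 [417.4 195.2 181.9] [179.5    0.43 162.49] F [-0.5 -0.4  0.7] M [-0.03  0.05  0.01] g 0.001
```

View pics/scene21.png

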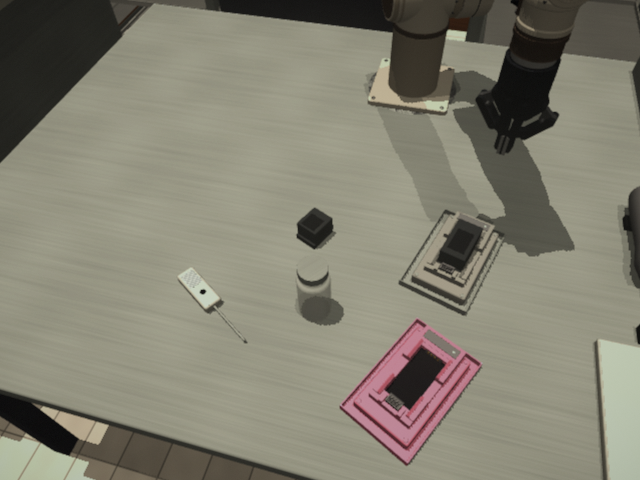

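The picture shows the pack lying in the bay of the grey charger at (460,245). The short pack (315,228), shaker (313,290), thermometer (200,288) and pink tray (412,390) are where they were, and the arm is clear. I'm handing it in.

Run:
```python
from plant import order
print(order.sign_off())
```

```text
the job is handed in; nothing more can be done
None
```

The long pack is in the charger in the steel tray, lying flat, and the job was handed in at about 24 s of the 61 s allowed. I tipped it in about 15° toe first under the lip, pushed it against the sprung contacts at 6–9 N, rocked the tail down past the catch and let go.

**How it went**
- **Regrasp:** I had to set the pack down once on clear counter and grip it again with the tool turned half round. The last joint would otherwise have run out of range at the bay.
- **Slip in the grip:** the pack turned a few degrees between the pads while I rocked the tail down, so I finished by pressing down as well as turning.
- **Forces:** the highest wrist force I read was about 24 N net while pressing down, with roughly 36 N estimated in total on the charger. I only read forces between moves, so short peaks in between are not recorded.

**Last checks**
- **Flat:** touching the top lightly with closed fingertips near each end gave the same height, 61.1–61.2 mm, and it was stiff at about 11–13 N. The pack is flat to about 0.1 mm, and at that level the heel sits below the catch. I did not pull up on the tail to test the catch.
- **Surroundings:** the last picture shows the short pack, shaker, thermometer and pink tray in their old places, with the arm clear.

**What disagreed**
- **Tilt from the camera:** the fit alone could only say 0–2°, so I relied on the touch check.
- **Fingertip reach:** with the jaws shut, the fingertips touched the pack top about 20 mm lower in TCP height than the stated 17 mm reach implies. I compared the two ends only with each other, so this does not affect the flatness result.
- **Bay floor:** it felt about 1.7 mm lower than its nominal height.

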